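# Code the jar lids on the bench coder and crate the jars

### The job

Stand every jar that is out on the table upright in its own cell of the lid coder's sliding tray. Then, keeping the thumb button on the tray's handle pressed so that the lock stays free, slide the tray fully home under the head and let it lock there, press the long hinged bar on the coder fully down near its middle so that both ends sink evenly, and hold it down for about two seconds before letting it rise. Finally slide the tray fully back out in the same way until it locks, and stand all the jars upright in the cells of the wooden crate, leaving the timer and the tape roll alone.

Things in the scene. Friction and masses are not known exactly. Their poses are not given: they have to be found in the camera images.
- jar_a: closed glass jar with a metal lid, 56 mm in diameter, 72 mm tall, 0.2 kg, standing upright; origin at the centre of its underside, z along its axis. Two or three of the jars jar_a, jar_b, jar_c are present (None: absent). They are alike. Grip it round its upper half, 40 mm or more above its underside
- jar_b: as jar_a
- jar_c: as jar_a
- coder: bench lid coder, a fixed machine with a 260 x 400 mm steel base, whose origin lies on the table; its z is up. The tray slides along the coder's y: it is out toward +y and goes home toward -y, under a white overhanging head (underside 118 mm, top 150 mm above the table, from y = -0.005 to -0.110 in the coder's frame). Behind the head at y = -0.110 to -0.165 stands a column with the press bar on top
- coder_ref (a point): the coder's origin (same point and axes as coder)
- nest0 (a point): centre of the floor of the tray's cell nearest the robot; moves with the tray. The three cells lie in a row along the coder's x, 76 mm apart, each 71 mm square inside, with walls 5 mm thick that rise 30 mm above their floor, so a jar in it is gripped above them; the floor is 29 mm above the table
- nest1 (a point): the same for the middle cell
- nest2 (a point): the same for the cell farthest from the robot
- carriage (a joint): slide of the tray, m: 0 = fully out (where it starts, locked), 0.14 = fully home under the head; it moves toward the coder's -y as the value grows; friction about 1.5 N. A slotted rail locks it every 28 mm; it moves only while the thumb button is pressed at least 7 mm, and locks again at the next slot if the button comes up
- thumb (a joint): travel of the thumb button, m: 0 = up (locked when in a slot), 0.012 = fully down; a spring returns it, 2 N at the start and 6 N at the bottom
- thumb_top (a point): centre of the top of the thumb button, 46 x 52 mm (coder's x, y), 92 mm above the table when up. It lies in the handle at the tray's +y end, 110 mm from the tray's centre, between two upright cheeks, 56 mm apart along the coder's y, that rise 10 mm above the button when it is up. Shut fingertips fit between the cheeks, press the button and push the tray by a cheek. The point moves with tray and button
- bar_mid (a point): middle of the top of the press bar, 152 mm above the table at rest. The steel bar is 250 mm long (along the coder's x) and 44 mm wide, hinged along its long edge next to the head, 30 mm from this point. Pressed here it sinks 7.7 mm to its stop, with 4 N at the start and 8 N at the bottom; it springs back. Pressed more than about 25 mm from its middle it skews, one end sinking more than the other
- bar_near (a point): top of the bar near its end nearest the robot, 115 mm from bar_mid
- bar_far (a point): top of the bar near its far end, 115 mm from bar_mid
- bar_hinge (a joint): turn of the bar about its long edge, rad: 0 = up, 0.26 = fully down
- bar_skew (a joint): lengthwise tilt of the bar, rad: 0 = both ends level, up to 0.08 either way
- crate_in (a point): centre of the inner floor of a fixed open wooden crate, 90 x 260 mm outside, 32 mm high, walls 5 mm; floor 5 mm above the table. Its three cells lie in a row along its y with centres at about -0.085, 0 and +0.085 m, each about 80 mm square. x across the crate, z up
- timer: white pocket timer, 70 x 66 x 21 mm, lying on the table behind the jars: to be left alone; origin at the centre of its underside
- tape_roll: roll of masking tape, 103 mm in diameter, 25 mm high, lying to the right of the coder: to be left alone; origin at the centre of its underside
Things that resemble listed ones, but are neither listed nor needed, are in the scene too. What is shaped like the jar_c but black is not meant. What is shaped like the jar_b but red is not meant.

How it is judged (in metres and radians):
On the way, in this order (a step that is already met when the one before it is completed fails the run):
1. every jar stands upright in a cell of the tray (((horizontal distance between jar_a and nest0 below 0.016 m and z of jar_a in the frame of nest0 below 0.005 m) or (horizontal distance between jar_a and nest1 below 0.016 m and z of jar_a in the frame of nest1 below 0.005 m) or (horizontal distance between jar_a and nest2 below 0.016 m and z of jar_a in the frame of nest2 below 0.005 m)) and angle between each of jar_a, jar_b, jar_c's own z axis and vertical below 0.1 rad and ((horizontal distance between jar_b and nest0 below 0.016 m and z of jar_b in the frame of nest0 below 0.005 m) or (horizontal distance between jar_b and nest1 below 0.016 m and z of jar_b in the frame of nest1 below 0.005 m) or (horizontal distance between jar_b and nest2 below 0.016 m and z of jar_b in the frame of nest2 below 0.005 m)) and ((horizontal distance between jar_c and nest0 below 0.016 m and z of jar_c in the frame of nest0 below 0.005 m) or (horizontal distance between jar_c and nest1 below 0.016 m and z of jar_c in the frame of nest1 below 0.005 m) or (horizontal distance between jar_c and nest2 below 0.016 m and z of jar_c in the frame of nest2 below 0.005 m))), for 0.2 s.
2. the tray is fully home and locked, with the jars in their cells (all of step 1 and value of joint carriage above 0.134 m and value of joint thumb below 0.003 m), for 0.2 s.
3. with the tray locked home and loaded, both ends of the bar are at least 5.5 mm down and level (skew within 0.025 rad) for 1.5 s (all of step 2 and z of each of bar_near, bar_far in the frame of coder_ref below 0.1465 m and value of joint bar_skew between -0.025 and 0.025 rad), for 1.5 s.
4. the tray is fully out again and locked (value of joint carriage below 0.006 m and value of joint thumb below 0.003 m), for 0.2 s.
At the end, for the whole second after the job is handed in: every present jar stands upright (within 0.1 rad), at rest on the floor of the crate; the tray is out to within 6 mm of its end with its button up (within 3 mm), and the bar is up (all of step 4 and x of jar_a in the frame of crate_in between -0.045 and 0.045 m and y of jar_a in the frame of crate_in between -0.13 and 0.13 m and z of jar_a in the frame of crate_in between -0.005 and 0.005 m and angle between each of jar_a, jar_b, jar_c's own z axis and vertical below 0.1 rad and linear speed of each of jar_a, jar_b, jar_c below 0.02 m/s and x of jar_b in the frame of crate_in between -0.045 and 0.045 m and y of jar_b in the frame of crate_in between -0.13 and 0.13 m and z of jar_b in the frame of crate_in between -0.005 and 0.005 m and x of jar_c in the frame of crate_in between -0.045 and 0.045 m and y of jar_c in the frame of crate_in between -0.13 and 0.13 m and z of jar_c in the frame of crate_in between -0.005 and 0.005 m and value of joint bar_hinge below 0.03 rad); the robot touches nothing.
It fails at once if the timer or the tape roll is moved more than 30 mm (distance of any of timer, tape_roll from where it was at the start of the episode above 0.03 m).
Of jar_a, jar_b, jar_c only 2 to 3 are there at a start; the rules pass over those that are not, and their reading is None.
At some moment in a run one of jar_a, jar_b, jar_c may be knocked a few centimetres aside while the robot is not near it.
It also fails if it takes over 210 s, if anything falls off the work surface, if the arm or the gripper's body presses on something with over 40 N, if the wrist force passes 120 N, or if a joint passes its speed limit or range.

### The arm

A 7-joint arm with a two-finger parallel gripper is mounted at the origin on a cart in front of the work surface, level with it; the furniture and walls round the work are solid. World frame = base frame: x ahead of the robot, y to its left, z up, the work surface at z = 0. Lengths are in mm, angles in rad, forces in N, time in s.
With the tool pointing down it reaches from about 425 to 950 mm from the base axis. Payload 4.7 kg.
Tool frame: the origin (TCP) lies midway between the tips of the shut fingers; the grasp point (between the pads) lies robot.grasp_offset behind it (robot.grasp_offset is the distance from the TCP to the grasp point, in mm); z points along the fingers, y is the direction in which the jaws open and shut (so a half turn about z gives the same grasp; the last joint's range is limited). The gripper opens to 85 mm and grips with 20 to 120 N. Pads are 22 mm wide; open, the fingers measure 114 mm over their backs; the gripper's body (76 mm by 85 mm) begins 54 mm behind the grasp point. The pads swing forward as they close: fully open they stand 13 mm farther back than shut.
Start: joints at [1.225, 0.469, -0.049, 1.532, 0.024, 1.141, -0.082], TCP at [210.328, -641.413, 231.335] pointing down, gripper open.
Joint ranges: [-2.59, 2.59], [-0.33, 1.99], [-1.39, 1.29], [0.1, 2.45], [-1.04, 4.18], [0.21, 1.99], [-2.66, 2.66]. Speed limits (rad/s): [2.57, 2.57, 3.14, 3.14, 3.14, 3.14, 3.14].

### API

Orientations are given as a rotation vector (axis times angle).
In Python, from cell import robot gives the robot as it stands. The module is installed in compiled form; this text tells all that it offers.
- The arm moves only by the shell command python3 -m jog 'ROWS' [FORCE]. ROWS is JSON, one flat list of numbers, 5 for each row, row after row: the opening, from -1 (shut) to 1 (fully open), then the shift along the tool's x, y, z in units of 40 mm (1.0 is 40 mm), then the turn about the tool's z in degrees. In form: [fingers, x, y, z, twist, fingers, x, y, z, twist, ...]. A call has 1 to 12 rows; each row is the pose to reach, as a shift and turn from the pose measured when the call began, along the tool's axes at that moment; what a row does not reach only later rows make up. A row lasts 1/12 s, in which the tool goes at most 41.7 mm and 7.16 degrees, less where a joint would pass 70% of its speed; a pose out of reach is approached as far as the arm can. A call with a gripper value outside its range is refused whole. The fingers move at their own pace and stop on an object; FORCE is the grip in N (left out, the last holds). Time passes only in rows, so rows that repeat a pose let the fingers close. It gives the time, the measured TCP pose, the force and the opening at its end, in the units of the state.
- robot.read_state(): the state, without advancing time (a new reading comes with each control period).
- robot.camera(name): name is "scene" or "top"; returns the picture (420x560x3 uint8, red, green, blue); there is no depth.
- robot.get_calibration(name): a dict with "mtx" (3x3 intrinsics, pixels), "cam_to_world" (4x4, takes a point from camera to world coordinates). Camera axes: x right, y up, looking along -z (the intrinsics and any distortion apply to the point x, -y, -z); pixel columns grow to the right and rows downward; lengths in mm; the calibration is good to about 2 mm. A picture is of the moment at which its call begins. get_calibration takes no time and is no camera call.
- robot.job_done(): hands the job in, once; it reports no verdict.
The state is a dict: "time": time; "joint_positions": joint angles; "qvel": joint speeds; "tau": joint torques, N m; "tool_pos": TCP position; "ee_rot": TCP orientation; "wrist_force": force on the tool from outside, world axes, zero at the start; "torque": the same for the moment, N m; "opening": opening from 0.0 (shut) to 1.0 (fully open).
Only numpy, scipy, OpenCV 4.12 (cv2) and the standard library are available. Lean on these libraries where they do the work, as an engineer would, in place of code of your own. Each camera call takes 0.05 s, during which the arm holds its last target.

## Working session

There is one attempt and no reset: what is moved stays moved. The work goes in short steps, Python scripts to look and compute and a shell command to move; the robot and the scene stay as the last step left them, time stands still between calls to the robot, and variables do not carry over. Pictures are saved under pics/ and viewed, and the job is handed in when it is done.

```bash
ls; mkdir -p pics; python3 - <<'E'
from cell import robot
import cv2
s=robot.read_state()
print({k:(v if not hasattr(v,'round') else v) for k,v in s.items()}, robot.grasp_offset)
for n in("scene","top"):
    im=robot.camera(n); cv2.imwrite(f"pics/{n}0.png",im[:,:,::-1])
    c=robot.get_calibration(n); print(n,c)
E
```

```text
pics
{'time': 0.0, 'joint_positions': array([ 1.2250828 ,  0.46949892, -0.04859632,  1.53370423,  0.02411182,
        1.14102791, -0.08228361]), 'qvel': array([-0.00056401, -0.00052604,  0.00087838, -0.00076757,  0.00017326,
        0.00090846,  0.00044953]), 'tau': array([-7.23801677e-04, -5.10302031e+01, -4.63751145e-02, -2.37710989e+01,
        1.07544140e-02,  7.52724416e-03,  7.80160832e-06]), 'tool_pos': array([ 210.10969073, -640.83540758,  230.21833916]), 'ee_rot': array([-3.10026012e+00, -4.95338024e-01,  6.42574759e-04]), 'wrist_force': array([-0.26556525, -0.38863919,  0.15093746]), 'torque': array([ 0.01908183, -0.03126126,  0.03717138]), 'opening': 1.0005718152944694} 18.700000000000003
scene {'mtx': array([[383.27321613,   0.        , 284.11588993],
       [  0.        , 383.27321613, 214.05134384],
       [  0.        ,   0.        ,   1.        ]]), 'cam_to_world': array([[-8.15049570e-01,  2.54623760e-01, -5.20443022e-01,
        -1.44488224e+02],
       [-5.79264607e-01, -3.39331111e-01,  7.41152422e-01,
         9.99796881e+02],
       [ 1.21125073e-02,  9.05550185e-01,  4.24066209e-01,
         7.15794557e+02],
       [ 0.00000000e+00,  0.00000000e+00,  0.00000000e+00,
         1.00000000e+00]])}
top {'mtx': array([[394.51794881,   0.        , 271.64151782],
       [  0.        , 394.51794881, 207.08117669],
       [  0.        ,   0.        ,   1.        ]]), 'cam_to_world': array([[ 8.95366205e-02,  9.75198456e-01, -2.02413352e-01,
         2.85242099e+02],
       [-9.95982355e-01,  8.79802647e-02, -1.66919617e-02,
        -4.45065221e+01],
       [ 1.53040494e-03,  2.03094668e-01,  9.79157910e-01,
         1.49607393e+03],
       [ 0.00000000e+00,  0.00000000e+00,  0.00000000e+00,
         1.00000000e+00]])}
```

View pics/scene0.png

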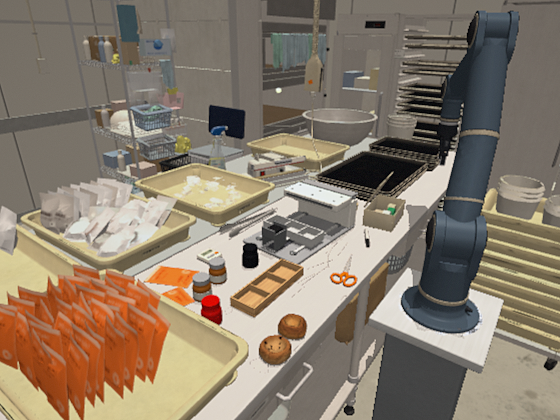

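View pics/top0.png

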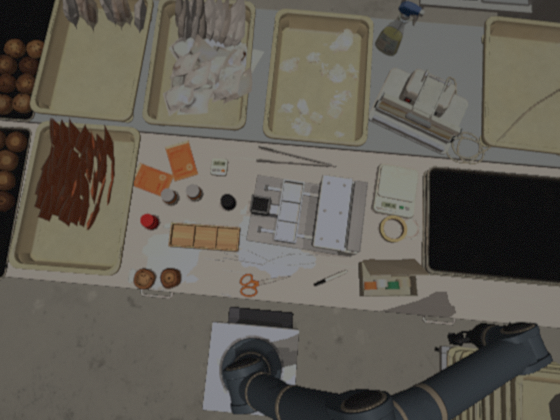

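```bash
cat > h.py <<'E'
from cell import robot
import cv2, numpy as np
def crop(name,x0,y0,x1,y1,f,out):
    im=robot.camera(name)[:,:,::-1]
    c=cv2.resize(im[y0:y1,x0:x1],None,fx=f,fy=f,interpolation=cv2.INTER_CUBIC)
    for i in range(x0-x0%10+10,x1,10): cv2.putText(c,str(i),(int((i+.5-x0)*f)-8,8),0,.3,(0,0,255),1); cv2.line(c,(int((i+.5-x0)*f),10),(int((i+.5-x0)*f),14),(0,0,255),1)
    for i in range(y0-y0%10+10,y1,10): cv2.putText(c,str(i),(0,int((i+.5-y0)*f)+3),0,.3,(0,0,255),1)
    cv2.imwrite(f"pics/{out}.png",c)
def px2w(name,u,v,z):
    c=robot.get_calibration(name);K=c['mtx'];T=c['cam_to_world']
    d=np.linalg.inv(K)@[u,v,1]; d=T[:3,:3]@[d[0],-d[1],-d[2]]; o=T[:3,3]
    return (o+d*(z-o[2])/d[2]).round(1)
def w2px(name,p):
    c=robot.get_calibration(name);K=c['mtx'];T=c['cam_to_world']
    q=T[:3,:3].T@(np.array(p,float)-T[:3,3]); q=K@[q[0],-q[1],-q[2]]
    return (q[:2]/q[2]).round(1)
def goto(p,yaw=None):
    """print rows needed from the present pose to world TCP p"""
    from scipy.spatial.transform import Rotation as R
    s=robot.read_state(); r=R.from_rotvec(s['ee_rot'])
    d=r.inv().apply(np.array(p)-s['tool_pos'])/40
    m=r.as_matrix(); jaw=np.degrees(np.arctan2(m[1,1],m[0,1]))
    print('t',round(s['time'],2),'tcp',s['tool_pos'].round(1),'shift',d.round(3),'jaw dir deg',round(jaw,1),'zaxis',m[:,2].round(3),'open',round(s['opening'],2))
    if yaw is not None:
        # tool z is down: positive twist turns jaw negative in world
        t=(jaw-yaw+90)%180-90; print('twist',round(t,1))
E
python3 - <<'E'
from h import *
crop("top",125,140,255,255,6,"c1"); crop("top",235,165,375,262,5.5,"c2"); crop("scene",160,180,370,340,3.7,"c3")
E
```

```text
(no output)
```

View pics/c1.png

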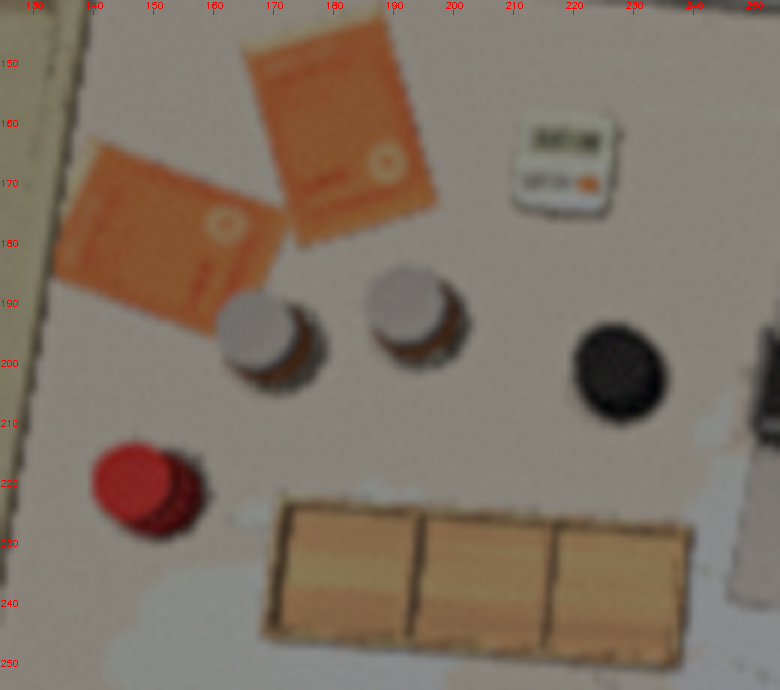

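View pics/c2.png

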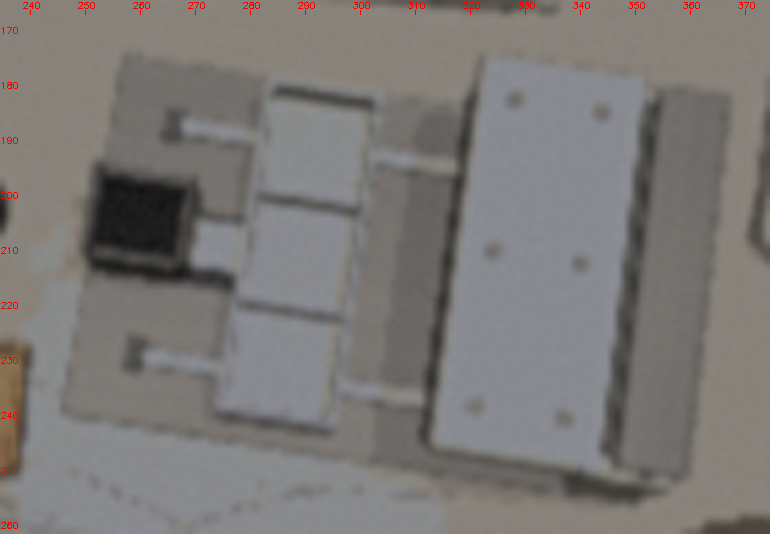

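View pics/c3.png

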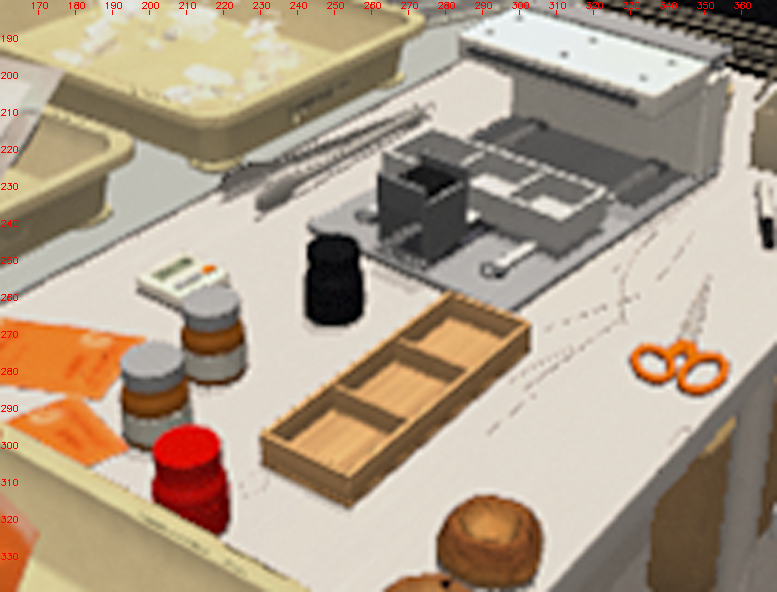

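Candidates in the top view: amber jars with metal lids at (167,194) and (192,190), a black one at (227,201), and a red one at (147,220). The two metal-lidded jars fit, and the black and red ones are explicitly excluded. So two jars are present. The crop shows the crate at (204,237), the coder with its button at (259,204), and the bar at the right edge near (357,215).

```bash
python3 - <<'E'
from h import *
P=lambda n,u,v,z:print(n,(u,v),px2w('top',u,v,z))
P('jar1',167,193.5,72);P('jar2',192,189.5,72);P('black',227,200,72);P('red',147,219.5,72)
for u,v in[(287,199),(293,200)]:pass
# coder base corners (z~5?)
for u,v in[(256.5,174),(246,239.5)]: P('basecorner',u,v,6)
# tray outer rim corners z=59
for u,v in[(283,178),(304,181),(273.5,239.5),(294.5,243)]: P('tray',u,v,59)
# button corners at z=102 cheeks
for u,v in[(252.5,194),(270.5,197),(250,210),(268,212.5)]: P('handle',u,v,102)
for u,v in[(322,174),(352,178),(312,245),(344,249.5)]: P('head',u,v,150)
for u,v in[(354,180),(367,181.5),(346.5,250),(359,252)]: P('bar',u,v,152)
for u,v in[(172,223),(240,227.5),(169,246),(238,250.5)]: P('crate',u,v,32)
P('timer',218,166.5,21);P('tape',392,228,25)
S=lambda n,u,v,z:print('scene',n,(u,v),px2w('scene',u,v,z))
S('jar1',201.5,275,72);S('jar2',217,260,72)
E
python3 -c "
from h import *
crop('top',160,215,250,260,8,'c4');crop('scene',280,170,380,260,7.5,'c5')"
```

```text
jar1 (167, 193.5) [596.  371.2  72. ]
jar2 (192, 189.5) [619.5 280.8  72. ]
black (227, 200) [591.4 146.7  72. ]
red (147, 219.5) [492.4 430.1  72. ]
basecorner (256.5, 174) [720.  52.   6.]
basecorner (246, 239.5) [459.5  66.5   6. ]
tray (283, 178) [697.9 -52.7  59. ]
tray (304, 181) [ 693.4 -132.6   59. ]
tray (273.5, 239.5) [462.3 -37.6  59. ]
tray (294.5, 243) [ 456.4 -115.1   59. ]
handle (252.5, 194) [615.5  52.9 102. ]
handle (270.5, 197) [610.3 -13.3 102. ]
handle (250, 210) [555.7  56.  102. ]
handle (268, 212.5) [552.4  -9.5 102. ]
head (322, 174) [ 698.9 -188.7  150. ]
head (352, 178) [ 693.8 -295.5  150. ]
head (312, 245) [ 444.1 -170.8  150. ]
head (344, 249.5) [ 438.6 -280.5  150. ]
bar (354, 180) [ 686.5 -302.5  152. ]
bar (367, 181.5) [ 685.1 -348.4  152. ]
bar (346.5, 250) [ 437.4 -288.7  152. ]
bar (359, 252) [ 434.4 -331.4  152. ]
crate (172, 223) [493.4 347.8  32. ]
crate (240, 227.5) [499.4  91.6  32. ]
crate (169, 246) [406.7 346.8  32. ]
crate (238, 250.5) [413.1  89.9  32. ]
timer (218, 166.5) [732.4 203.5  21. ]
tape (392, 228) [ 549.9 -478.4   25. ]
scene jar1 (201.5, 275) [595.2 365.4  72. ]
scene jar2 (217, 260) [617.2 278.6  72. ]
```

View pics/c5.png

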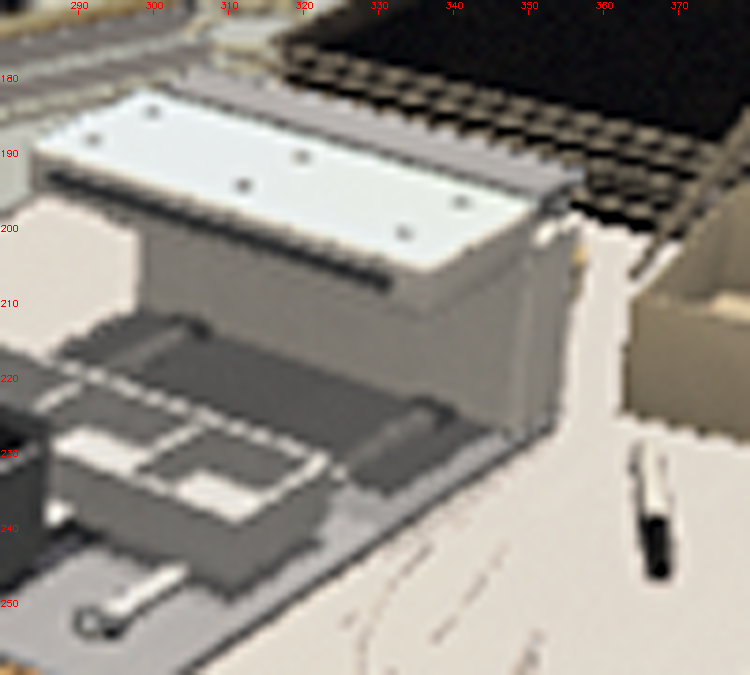

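```bash
python3 - <<'E'
from h import *
goto([560,-300,240],0)
goto([618.4,279.7,200],0)
E
```

```text
t 0.35 tcp [ 210.3 -641.3  231.1] shift [10.966 -5.384 -0.221] jaw dir deg -71.8 zaxis [-0.  0. -1.] open 1.0
twist -71.8
t 0.35 tcp [ 210.3 -641.3  231.1] shift [ 16.869 -18.699   0.784] jaw dir deg -71.8 zaxis [-0.  0. -1.] open 1.0
twist -71.8
```

```bash
python3 -m jog '[1,1,-0.5,-0.2,-6,1,2,-1,-0.2,-12,1,3,-1.5,-0.2,-18,1,4,-2,-0.2,-24,1,5,-2.5,-0.2,-30,1,6,-3,-0.2,-36,1,7,-3.5,-0.2,-42,1,8,-4,-0.2,-48,1,9,-4.5,-0.2,-54,1,10,-5,-0.2,-60,1,10.97,-5.4,-0.2,-66,1,10.97,-5.4,-0.2,-71.8]' 40; python3 -c "
from h import *
goto([618.4,279.7,200],0)"
```

```text
time: 1.35
tool_pos: [562.4, -295.7, 239.6]
ee_rot: [2.213, 2.23, 0.003]
wrist_force: [-0.4, -0.2, 0.6]
opening: 0.999
t 1.35 tcp [ 562.4 -295.7  239.6] shift [14.374  1.505  1.012] jaw dir deg 0.4 zaxis [ 0.001  0.001 -1.   ] open 1.0
twist 0.4
```

```bash
python3 -m jog '[1,1,0.1,0.1,0.4,1,2,0.2,0.2,0.4,1,3,0.3,0.3,0.4,1,4,0.4,0.4,0.4,1,5,0.5,0.5,0.4,1,6,0.6,0.6,0.4,1,7,0.7,0.7,0.4,1,8,0.8,0.8,0.4,1,9,0.9,0.9,0.4,1,10,1,1,0.4,1,11,1.2,1,0.4,1,12,1.3,1,0.4]';  python3 -m jog '[1,1,0.1,0,0,1,2,0.2,0,0,1,2.37,0.2,0,0,1,2.37,0.2,0,0]'; python3 -c "
from h import *
crop('top',125,140,255,255,6,'d1')
goto([618.4,279.7,100],0)"
```

```text
time: 2.35
tool_pos: [611.3, 186.2, 200.1]
ee_rot: [2.221, 2.221, 0.003]
wrist_force: [1.8, 0.0, 0.2]
opening: 0.997
time: 2.68
tool_pos: [617.3, 287.5, 200.2]
ee_rot: [-2.211, -2.228, -0.006]
wrist_force: [0.1, 0.7, -0.5]
opening: 1.005
t 2.73 tcp [618.3 283.6 200. ] shift [-1.020e-01  1.000e-03  2.499e+00] jaw dir deg 0.2 zaxis [ 0.001  0.002 -1.   ] open 1.0
twist 0.2
```

View pics/d1.png

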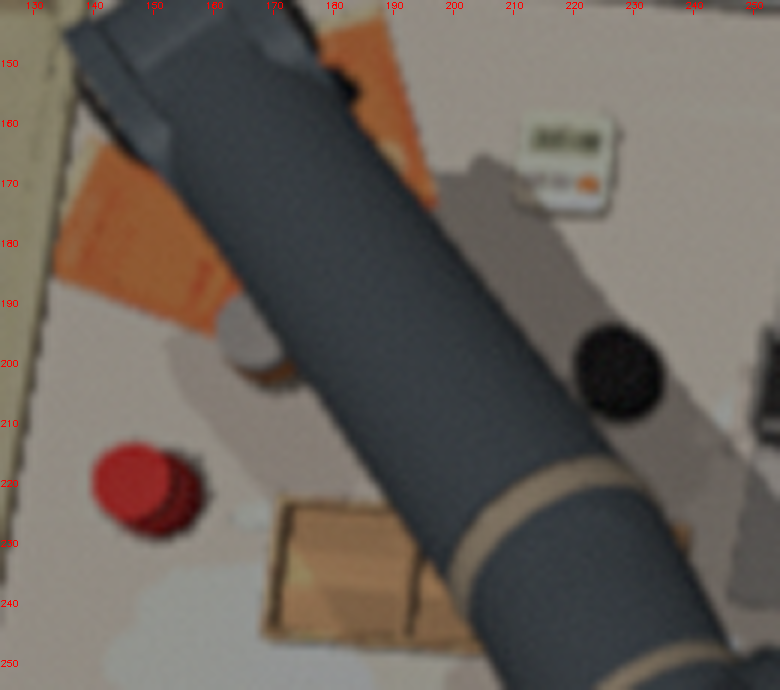

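```bash
python3 -m jog '[1,-0.1,0,0.8,0,1,-0.1,0,1.6,0,1,-0.1,0,2.4,0,1,-0.1,0,2.5,0,1,-0.1,0,2.5,0]'; python3 -c "
from h import *
crop('scene',160,190,300,310,5.5,'d2')
goto([618.4,279.7,38],0)"
```

```text
time: 3.15
tool_pos: [617.8, 276.5, 97.8]
ee_rot: [-2.219, -2.222, 0.005]
wrist_force: [0.1, -0.8, 0.1]
opening: 1.004
t 3.2 tcp [619.1 278.1 100.3] shift [ 0.038 -0.018  1.557] jaw dir deg 0.1 zaxis [ 0.001  0.001 -1.   ] open 1.0
twist 0.1
```

View pics/d2.png

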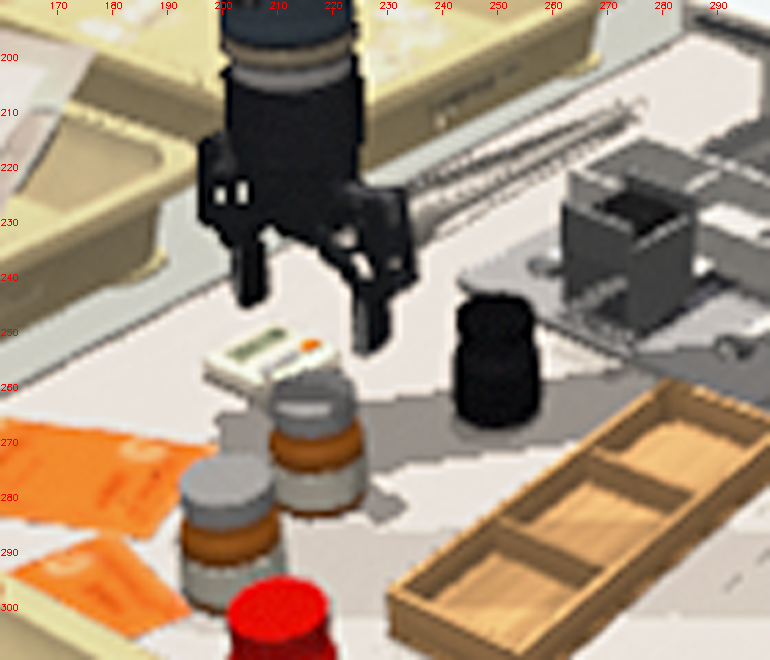

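Jar 2's lid is still at (217,260), and the open jaws are centred above it. Descending.

```bash
python3 -m jog '[1,0.03,0,0.5,0,1,0.03,0,1,0,1,0.03,0,1.4,0,1,0.03,0,1.55,0,1,0.03,0,1.55,0,1,0.03,0,1.55,0,-1,0.03,0,1.55,0,-1,0.03,0,1.55,0,-1,0.03,0,1.55,0,-1,0.03,0,1.55,0,-1,0.03,0,1.55,0,-1,0.03,0,1.55,0]' 40; python3 -c "
from h import *
crop('scene',160,190,300,310,5.5,'d3')
goto([618.4,279.7,38],0)"
```

```text
time: 4.2
tool_pos: [617.0, 279.9, 40.8]
ee_rot: [-2.218, -2.223, 0.003]
wrist_force: [-8.4, -3.5, 12.5]
opening: 0.576
t 4.25 tcp [617.  279.9  40.8] shift [-0.005  0.035  0.071] jaw dir deg 0.1 zaxis [-0.002 -0.001 -1.   ] open 0.57
twist 0.1
```

View pics/d3.png

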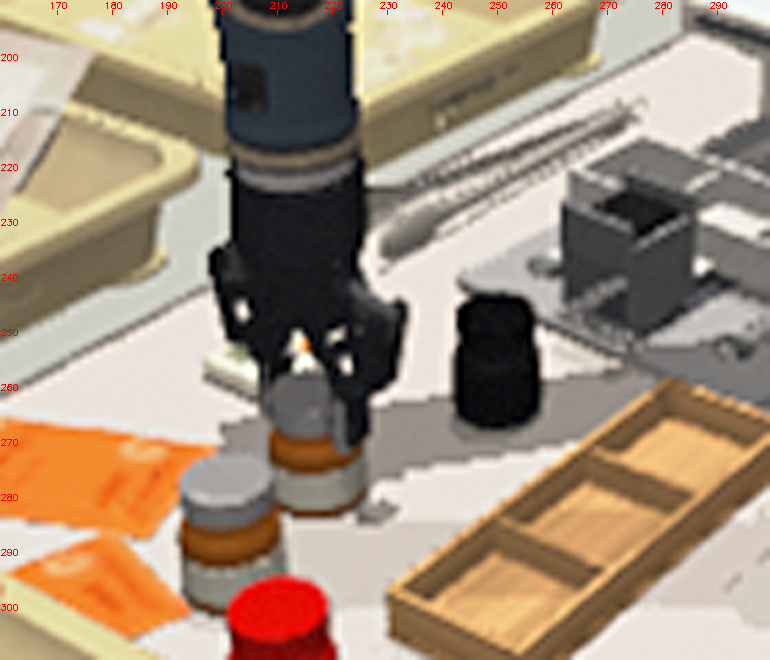

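```bash
python3 -m jog '[-1,0,0,0,0,-1,0,0,0,0,-1,0,0,-0.3,0,-1,0,0,-0.8,0,-1,0,0,-1.5,0,-1,0,0,-2.3,0,-1,0,0,-3,0,-1,0,0,-3.2,0,-1,0,0,-3.2,0]'; python3 -c "
from h import *
crop('scene',160,170,300,290,5.5,'d4')
goto([653,-90.6,170],-3.5)"
```

```text
time: 5.0
tool_pos: [618.9, 280.9, 172.3]
ee_rot: [2.219, 2.223, 0.006]
wrist_force: [-0.9, -0.2, -1.2]
opening: 0.573
t 5.05 tcp [617.7 280.  169.7] shift [-9.266e+00  8.620e-01 -9.000e-03] jaw dir deg 0.1 zaxis [-0.001 -0.    -1.   ] open 0.57
twist 3.6
```

View pics/d4.png

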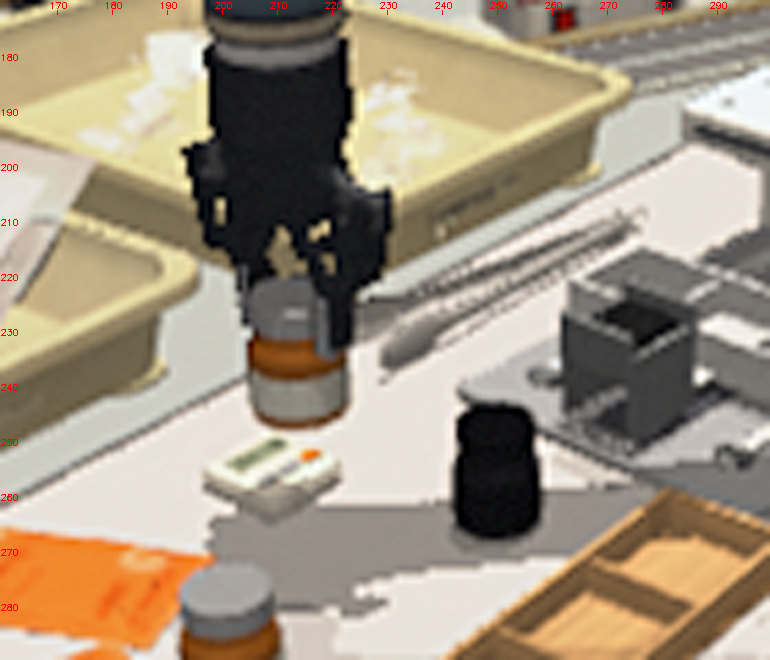

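The jar is held upright, with its underside 41 mm below the TCP. Next is nest2.

```bash
python3 -m jog '[-1,-0.8,0.08,0,1,-1,-1.6,0.16,0,2,-1,-2.4,0.24,0,3,-1,-3.2,0.32,0,3.6,-1,-4,0.4,0,3.6,-1,-4.8,0.48,0,3.6,-1,-5.6,0.56,0,3.6,-1,-6.4,0.64,0,3.6,-1,-7.2,0.72,0,3.6,-1,-8,0.8,0,3.6,-1,-8.7,0.85,0,3.6,-1,-9.27,0.86,0,3.6]';python3 -m jog '[-1,0,0,0.2,0,-1,0,0,0.2,0]'; python3 -c "
from h import *
crop('scene',240,150,380,270,5.5,'d5')
goto([653,-90.6,69.8],-3.5)
print(w2px('scene',[653,-90.6,29]),[w2px('top',[x,y,29]) for x,y in [(653,-90.6),(577.2,-86),(501.3,-81.4)]])"
```

```text
time: 6.05
tool_pos: [651.4, -94.5, 166.5]
ee_rot: [-2.288, -2.148, 0.007]
wrist_force: [0.3, -0.3, -1.5]
opening: 0.574
time: 6.22
tool_pos: [648.5, -97.7, 153.8]
ee_rot: [-2.29, -2.139, 0.017]
wrist_force: [-0.2, 0.4, -2.9]
opening: 0.573
t 6.27 tcp [649.1 -94.9 155. ] shift [0.114 0.117 2.128] jaw dir deg -3.7 zaxis [-0.012  0.    -1.   ] open 0.58
twist -0.2
[277.4 226.4] [array([291.7, 192.3]), array([288.9, 211.5]), array([286. , 231.2])]
```

View pics/d5.png

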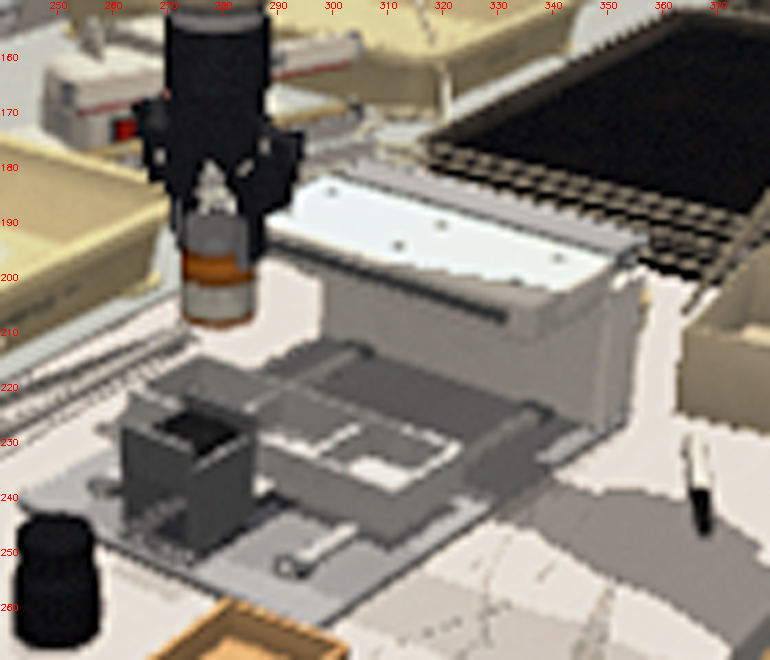

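```bash
python3 -m jog '[-1,0.11,0.1,0.3,0,-1,0.11,0.1,0.7,0,-1,0.11,0.1,1.1,0,-1,0.11,0.1,1.4,0,-1,0.11,0.1,1.4,0,-1,0.11,0.1,1.4,0]'; python3 -c "
from h import *
goto([653,-90.6,69.8],-3.5)"
```

```text
time: 6.77
tool_pos: [652.2, -89.2, 97.8]
ee_rot: [-2.282, -2.144, 0.015]
wrist_force: [0.4, -0.4, -0.9]
opening: 0.57
t 6.77 tcp [652.2 -89.2  97.8] shift [-0.035  0.031  0.7  ] jaw dir deg -3.6 zaxis [-0.014  0.001 -1.   ] open 0.57
twist -0.1
```

```bash
python3 -m jog '[-1,-0.03,0.03,0.3,0,-1,-0.03,0.03,0.55,0,-1,-0.03,0.03,0.68,0,-1,-0.03,0.03,0.7,0,-1,-0.03,0.03,0.7,0,-1,-0.03,0.03,0.7,0]'; python3 -c "
from h import *
crop('scene',240,150,380,270,5.5,'d6')
goto([653,-90.6,69.8],-3.5)"
```

```text
time: 7.27
tool_pos: [652.5, -90.3, 70.1]
ee_rot: [-2.282, -2.143, 0.016]
wrist_force: [-3.2, -0.0, 3.9]
opening: 0.574
t 7.32 tcp [652.5 -90.3  70.1] shift [-0.007  0.012  0.008] jaw dir deg -3.6 zaxis [-0.015  0.001 -1.   ] open 0.57
twist -0.1
```

View pics/d6.png

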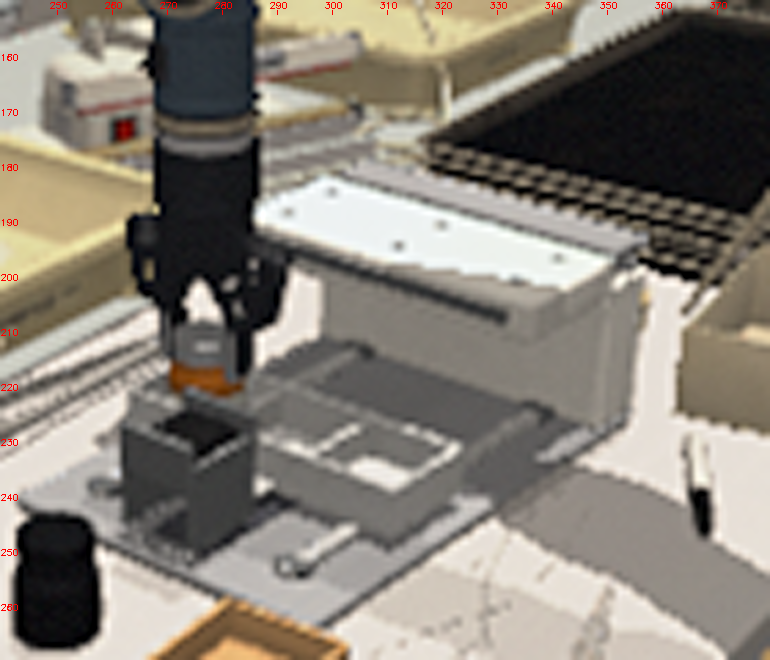

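The jar is in the cell and touching the floor, so I'll release and retreat.

```bash
python3 -m jog '[0.3,0,0,0,0,0.6,0,0,0,0,1,0,0,0,0,1,0,0,0,0,1,0,0,0,0,1,0,0,-0.5,0,1,0,0,-1.2,0,1,0,0,-2,0,1,0,0,-2.8,0,1,0,0,-2.8,0,1,0,0,-2.8,0]'; python3 -c "
from h import *
goto([595.6,368.3,180],0)"
```

```text
time: 8.23
tool_pos: [655.7, -90.3, 184.6]
ee_rot: [-2.285, -2.146, 0.011]
wrist_force: [0.0, 0.3, -0.9]
opening: 1.001
t 8.23 tcp [655.7 -90.3 184.6] shift [11.348 -2.218  0.136] jaw dir deg -3.6 zaxis [-0.01   0.001 -1.   ] open 1.0
twist -3.6
```

```bash
python3 -m jog '[1,0.95,-0.18,0.1,-1,1,1.9,-0.37,0.1,-2,1,2.85,-0.55,0.1,-3,1,3.8,-0.74,0.1,-3.6,1,4.75,-0.93,0.1,-3.6,1,5.7,-1.11,0.1,-3.6,1,6.65,-1.3,0.1,-3.6,1,7.6,-1.48,0.1,-3.6,1,8.5,-1.66,0.1,-3.6,1,9.4,-1.84,0.1,-3.6,1,10.3,-2.02,0.1,-3.6,1,11.2,-2.2,0.1,-3.6]';python3 -m jog '[1,0.1,0,0,0,1,0.1,0,0,0]'; python3 -c "
from h import *
crop('scene',150,180,330,310,4.3,'d7')
goto([595.6,368.3,100],0)"
```

```text
time: 9.23
tool_pos: [594.9, 363.3, 179.4]
ee_rot: [-2.216, -2.216, 0.015]
wrist_force: [0.4, -0.2, -0.6]
opening: 0.997
time: 9.4
tool_pos: [591.8, 371.1, 177.3]
ee_rot: [-2.206, -2.221, 0.019]
wrist_force: [-0.3, -0.1, -0.9]
opening: 1.002
t 9.45 tcp [593.5 367.9 177.5] shift [0.015 0.08  1.936] jaw dir deg 0.2 zaxis [-0.015 -0.003 -1.   ] open 1.0
twist 0.2
```

View pics/d7.png

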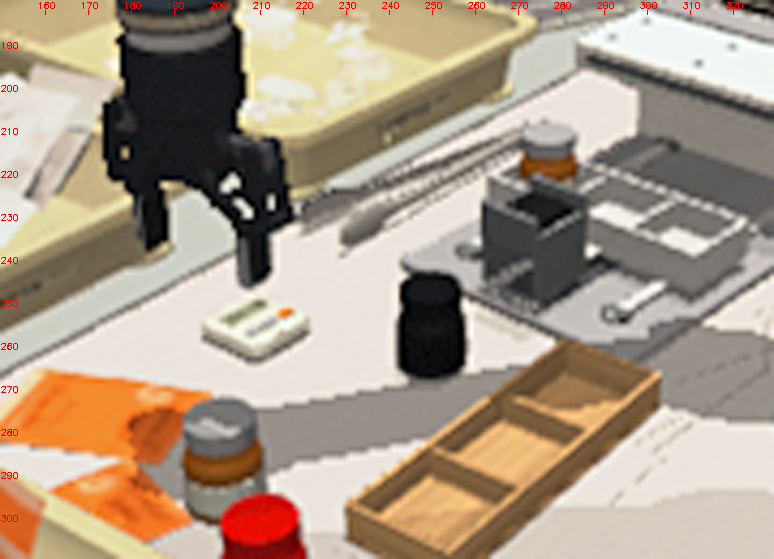

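Jar 2 stands upright in nest2 with its lid at (277,211). Jar 1's lid is unchanged at (201.6,275). Descending on it.

```bash
python3 -m jog '[1,0,0.06,0.8,0,1,0,0.06,1.6,0,1,0,0.06,2.2,0,1,0,0.06,2.7,0,1,0,0.06,3.2,0,1,0,0.06,3.42,0,1,0,0.06,3.42,0,1,0,0.06,3.42,0]' 40; python3 -c "
from h import *
goto([595.6,368.3,40],0)"
```

```text
time: 10.12
tool_pos: [594.6, 365.9, 40.5]
ee_rot: [-2.215, -2.217, 0.021]
wrist_force: [1.0, 0.0, 1.4]
opening: 0.999
t 10.12 tcp [594.6 365.9  40.5] shift [0.059 0.025 0.012] jaw dir deg 0.1 zaxis [-0.015 -0.004 -1.   ] open 1.0
twist 0.1
```

```bash
python3 -m jog '[-1,0.06,0.02,0,0,-1,0.06,0.02,0,0,-1,0.06,0.02,0,0,-1,0.06,0.02,0,0,-1,0.06,0.02,0,0,-1,0.06,0.02,0,0,-1,0.06,0.02,0,0,-1,0.06,0.02,0,0,-1,0.06,0.02,0,0]' 40;  python3 -c "
from h import *
goto([595.6,368.3,40],0)"; python3 -m jog '[-1,0,0,-0.3,0,-1,0,0,-0.8,0,-1,0,0,-1.5,0,-1,0,0,-2.3,0,-1,0,0,-3,0,-1,0,0,-3.2,0,-1,0,0,-3.2,0]'; python3 -c "
from h import *
crop('scene',150,180,330,310,4.3,'d8')
goto([501.3,-81.4,170],-3.5)"
```

```text
time: 10.87
tool_pos: [593.3, 369.5, 42.9]
ee_rot: [-2.212, -2.217, 0.024]
wrist_force: [-6.2, -1.4, 8.9]
opening: 0.571
t 10.87 tcp [593.3 369.5  42.9] shift [-0.029  0.058  0.072] jaw dir deg 0.1 zaxis [-0.017 -0.004 -1.   ] open 0.57
twist 0.1
time: 11.45
tool_pos: [597.0, 371.3, 175.0]
ee_rot: [-2.214, -2.218, 0.013]
wrist_force: [0.1, -0.1, -2.0]
opening: 0.567
t 11.5 tcp [595.9 370.2 172.1] shift [-11.285  -2.386   0.124] jaw dir deg 0.1 zaxis [-0.015 -0.003 -1.   ] open 0.57
twist 3.6
```

View pics/d8.png

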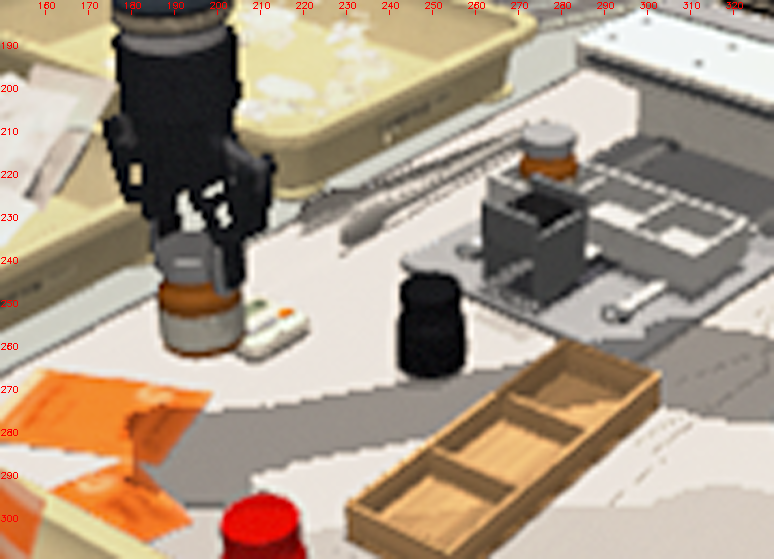

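```bash
python3 -m jog '[-1,-0.94,-0.2,0.1,1,-1,-1.88,-0.4,0.1,2,-1,-2.82,-0.6,0.1,3,-1,-3.76,-0.8,0.1,3.6,-1,-4.7,-1,0.1,3.6,-1,-5.64,-1.2,0.1,3.6,-1,-6.58,-1.4,0.1,3.6,-1,-7.5,-1.6,0.1,3.6,-1,-8.45,-1.8,0.1,3.6,-1,-9.4,-2,0.1,3.6,-1,-10.3,-2.2,0.1,3.6,-1,-11.28,-2.38,0.1,3.6]';python3 -m jog '[-1,0,0,0.2,0,-1,0,0,0.2,0]'; python3 -c "
from h import *
goto([501.3,-81.4,95],-3.5)"
```

```text
time: 12.5
tool_pos: [499.1, -82.6, 169.0]
ee_rot: [-2.279, -2.146, 0.024]
wrist_force: [0.2, 0.0, -2.1]
opening: 0.57
time: 12.67
tool_pos: [495.6, -86.2, 157.8]
ee_rot: [-2.283, -2.135, 0.032]
wrist_force: [-1.2, 0.1, -2.4]
opening: 0.572
t 12.67 tcp [495.6 -86.2 157.8] shift [0.135 0.176 1.565] jaw dir deg -3.8 zaxis [-0.026 -0.002 -1.   ] open 0.57
twist -0.3
```

```bash
python3 -m jog '[-1,0.13,0.16,0.3,0,-1,0.13,0.16,0.7,0,-1,0.13,0.16,1.1,0,-1,0.13,0.16,1.5,0,-1,0.13,0.16,1.5,0,-1,0.13,0.16,1.5,0]'; python3 -c "
from h import *
crop('scene',240,150,380,270,5.5,'d9')
goto([501.3,-81.4,71.5],-3.5)"
```

```text
time: 13.17
tool_pos: [499.7, -80.2, 96.5]
ee_rot: [-2.278, -2.135, 0.035]
wrist_force: [0.2, 0.0, -1.9]
opening: 0.571
t 13.22 tcp [500.7 -80.4  97.4] shift [-0.021  0.035  0.648] jaw dir deg -3.7 zaxis [-0.027 -0.002 -1.   ] open 0.57
twist -0.2
```

View pics/d9.png

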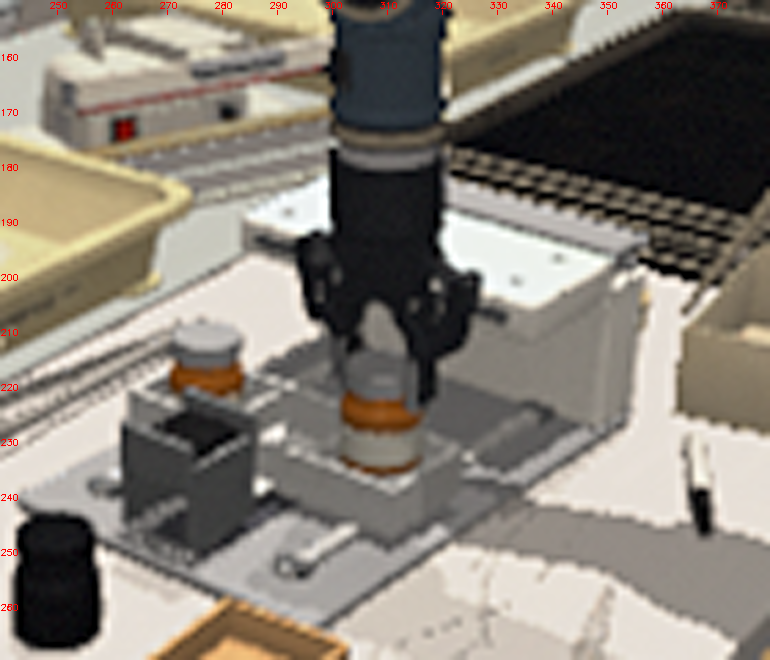

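```bash
python3 -m jog '[-1,-0.02,0.05,0.3,0,-1,-0.02,0.05,0.5,0,-1,-0.02,0.05,0.62,0,-1,-0.02,0.05,0.64,0,-1,-0.02,0.05,0.64,0]'; python3 -c "
from h import *
goto([501.3,-81.4,71.5],-3.5)"
```

```text
time: 13.63
tool_pos: [501.8, -81.3, 72.1]
ee_rot: [-2.28, -2.136, 0.034]
wrist_force: [-2.1, 0.1, 3.2]
opening: 0.573
t 13.63 tcp [501.8 -81.3  72.1] shift [-0.003 -0.011  0.015] jaw dir deg -3.7 zaxis [-0.028 -0.002 -1.   ] open 0.57
twist -0.2
```

```bash
python3 -m jog '[0.3,0,0,0,0,0.6,0,0,0,0,1,0,0,0,0,1,0,0,0,0,1,0,0,0,0,1,0,0,-0.5,0,1,0,0,-1.2,0,1,0,0,-2,0,1,0,0,-2.5,0,1,0,0,-2.5,0]'; python3 -c "
from h import *
crop('scene',240,150,380,270,5.5,'e1')
goto([584,22.5,160],-3.5)"
```

```text
time: 14.47
tool_pos: [507.7, -81.1, 176.5]
ee_rot: [-2.285, -2.14, 0.025]
wrist_force: [0.2, 0.3, -0.4]
opening: 1.003
t 14.52 tcp [506.2 -81.3 174.3] shift [2.718 1.779 0.304] jaw dir deg -3.8 zaxis [-0.023 -0.003 -1.   ] open 1.0
twist -0.3
```

View pics/e1.png

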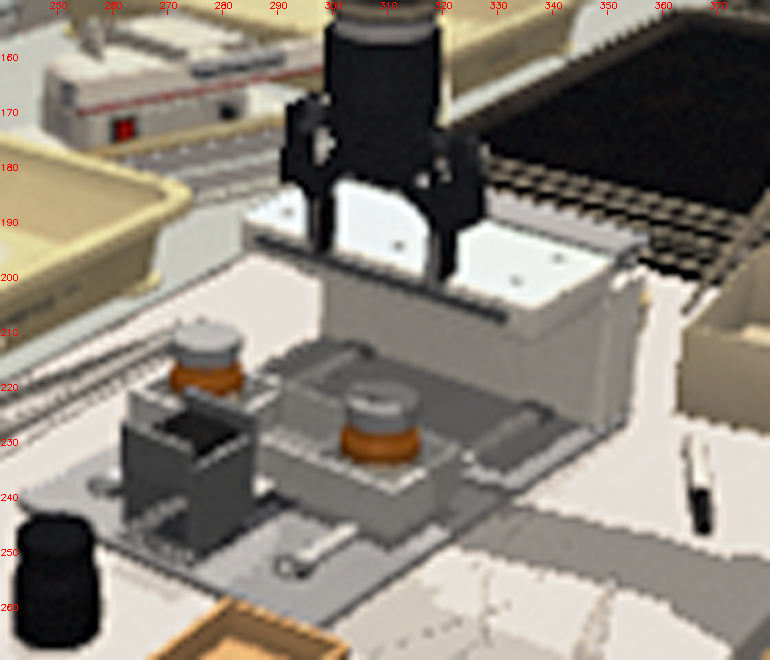

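Both jars stand upright in nest2 and nest0 (lids at (277,211) and (309,220)). I'll check their positions, then refine the handle position.

```bash
python3 -c "
from h import *
print(px2w('scene',277.6,211,101),px2w('scene',309,220.5,101))
for p in [(584,50.5,102),(584,-5.5,102),(607,22.5,92),(561,22.5,92),(584,22.5,92)]: print(p,w2px('scene',p))
crop('scene',250,205,300,260,11,'e2')
"
```

```text
[646.1 -82.2 101. ] [505. -84. 101.]
(584, 50.5, 102) [269.5 227.8]
(584, -5.5, 102) [278.9 222.1]
(607, 22.5, 92) [269.1 225.7]
(561, 22.5, 92) [279.5 229.2]
(584, 22.5, 92) [274.3 227.4]
```

View pics/e2.png

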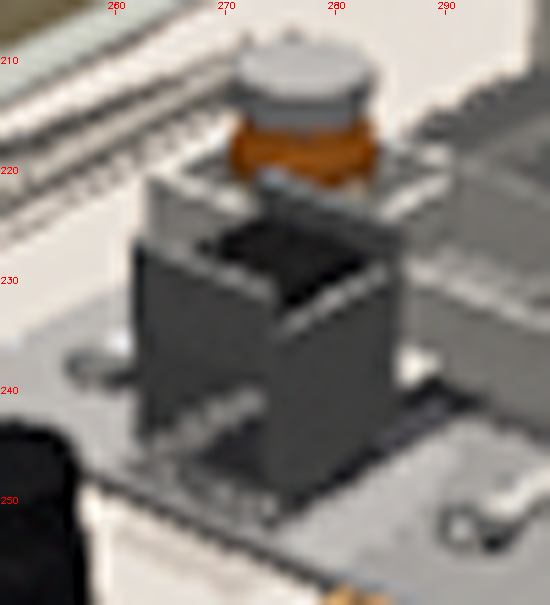

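```bash
python3 -m jog '[-1,0.7,0.45,0.1,0,-1,1.4,0.9,0.2,0,-1,2.1,1.35,0.3,0,-1,2.72,1.78,0.3,0,-1,2.72,1.78,0.5,-0.3,-1,2.72,1.78,0.9,-0.3,-1,2.72,1.78,1.1,-0.3,-1,2.72,1.78,1.1,-0.3,-1,2.72,1.78,1.1,-0.3,-1,2.72,1.78,1.1,-0.3]' 40; python3 -c "
from h import *
crop('scene',230,160,330,260,6,'e3')
goto([584,22.5,92],-3.5)"
```

```text
time: 15.4
tool_pos: [581.8, 22.0, 126.4]
ee_rot: [-2.276, -2.141, 0.033]
wrist_force: [0.7, -0.2, 1.5]
opening: -0.004
t 15.45 tcp [582.1  22.1 126.8] shift [0.017 0.07  0.868] jaw dir deg -3.5 zaxis [-0.025 -0.003 -1.   ] open -0.01
twist -0.0
```

View pics/e3.png

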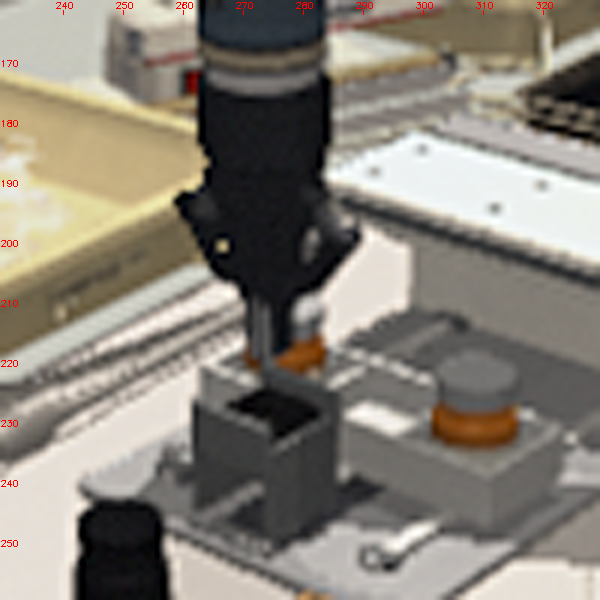

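The shut fingertips are above the button at about (274,220). Descending gradually.

```bash
python3 -m jog '[-1,0,0.05,0.3,0,-1,0,0.05,0.6,0,-1,0,0.05,0.75,0,-1,0,0.05,0.78,0,-1,0,0.05,0.78,0]';python3 -m jog '[-1,0,0,0.1,0,-1,0,0,0.2,0,-1,0,0,0.3,0,-1,0,0,0.35,0,-1,0,0,0.35,0,-1,0,0,0.35,0]';  python3 -c "
from h import *
crop('scene',230,160,330,260,6,'e4')
goto([584,22.5,81],-3.5)"
```

```text
time: 15.87
tool_pos: [582.6, 21.8, 94.5]
ee_rot: [-2.276, -2.141, 0.034]
wrist_force: [-0.4, -0.1, -0.7]
opening: 0.001
time: 16.37
tool_pos: [583.3, 22.1, 81.2]
ee_rot: [-2.277, -2.142, 0.031]
wrist_force: [2.5, 0.4, 4.7]
opening: -0.003
t 16.42 tcp [583.3  22.1  81.3] shift [0.012 0.017 0.006] jaw dir deg -3.5 zaxis [-0.025 -0.002 -1.   ] open 0.0
twist 0.0
```

View pics/e4.png

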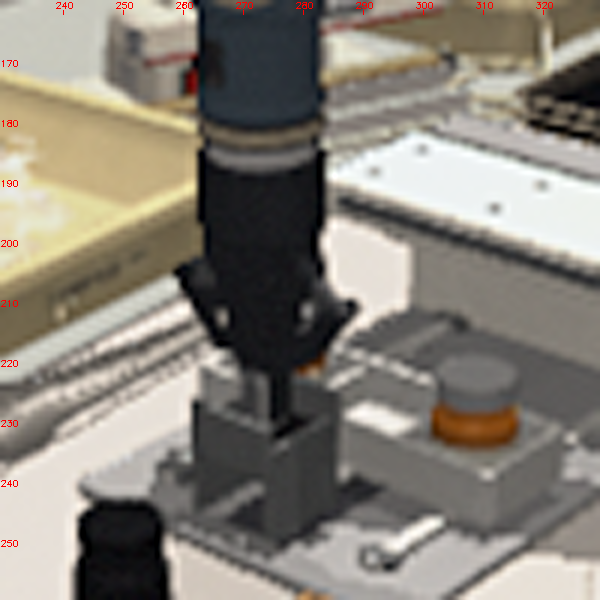

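```bash
python3 -m jog '[-1,0,0,0.05,0,-1,-0.1,0,0.07,0,-1,-0.2,0,0.07,0,-1,-0.3,0,0.07,0,-1,-0.4,0,0.07,0,-1,-0.5,0,0.07,0,-1,-0.65,0,0.07,0,-1,-0.8,0,0.07,0,-1,-0.95,0,0.07,0,-1,-1.1,0,0.07,0,-1,-1.1,0,0.07,0]';  python3 -c "
from h import *
crop('scene',230,160,330,260,6,'e5')
goto([584,22.5,79],-3.5)"
```

```text
time: 17.33
tool_pos: [580.4, -22.9, 80.0]
ee_rot: [-2.279, -2.141, 0.032]
wrist_force: [-2.0, -1.5, 11.5]
opening: 0.004
t 17.38 tcp [580.5 -22.8  80. ] shift [1.136 0.018 0.02 ] jaw dir deg -3.6 zaxis [-0.025 -0.004 -1.   ] open 0.0
twist -0.1
```

View pics/e5.png

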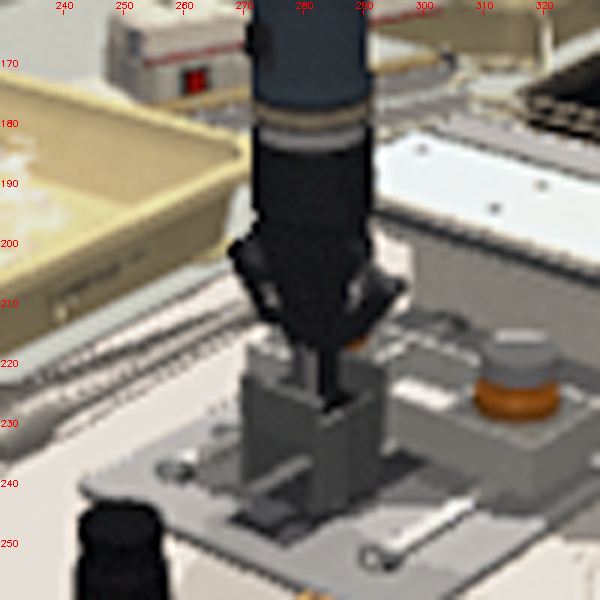

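```bash
python3 -m jog '[-1,-0.15,0,0.04,0,-1,-0.35,0,0.04,0,-1,-0.6,0,0.04,0,-1,-0.85,0,0.04,0,-1,-1.1,0,0.04,0,-1,-1.35,0,0.04,0,-1,-1.6,0,0.04,0,-1,-1.85,0,0.04,0,-1,-2.05,0,0.04,0,-1,-2.2,0,0.04,0,-1,-2.3,0,0.04,0,-1,-2.3,0,0.04,0]';  python3 -c "
from h import *
goto([584,22.5,79],-3.5)"
```

```text
time: 18.38
tool_pos: [574.2, -115.7, 80.0]
ee_rot: [-2.28, -2.14, 0.035]
wrist_force: [-1.7, -1.3, 11.1]
opening: -0.001
t 18.38 tcp [ 574.2 -115.7   80. ] shift [3.463e+00 2.600e-02 2.000e-03] jaw dir deg -3.6 zaxis [-0.026 -0.005 -1.   ] open -0.0
twist -0.1
```

```bash
python3 -m jog '[-1,-0.1,0,0.02,0,-1,-0.2,0,0.02,0,-1,-0.3,0,0.02,0,-1,-0.4,0,0.02,0,-1,-0.5,0,0.02,0,-1,-0.55,0,0.02,0,-1,-0.6,0,0.02,0]';  python3 -c "
from h import *
crop('scene',230,160,380,260,5,'e6')
goto([584,22.5,79],-3.5)"
```

```text
time: 18.97
tool_pos: [573.1, -134.0, 80.2]
ee_rot: [-2.274, -2.139, 0.026]
wrist_force: [0.3, 12.7, 8.0]
opening: 0.002
t 19.02 tcp [ 573.1 -134.    80.1] shift [3.921 0.035 0.029] jaw dir deg -3.5 zaxis [-0.025  0.002 -1.   ] open -0.0
twist 0.0
```

View pics/e6.png

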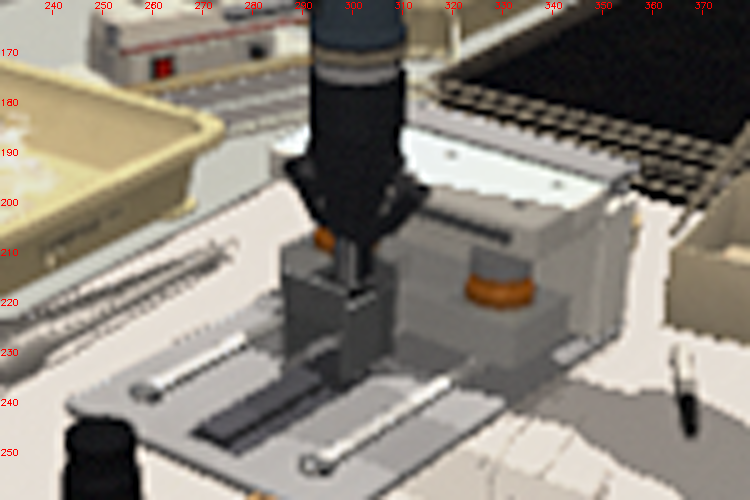

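The cheek is against the stop (12.7 N after 156 mm, of which 17 mm is play). Releasing the button by rising.

```bash
python3 -m jog '[-1,-0.05,0,-0.1,0,-1,-0.05,0,-0.2,0,-1,-0.05,0,-0.35,0,-1,0,0,-0.6,0,-1,0.2,0,-1,0,-1,0.2,0,-1.7,0,-1,0.2,0,-2.5,0,-1,0.2,0,-3,0,-1,0.2,0,-3,0]';  python3 -c "
from h import *
crop('scene',230,160,380,260,5,'e7')
crop('top',235,165,375,262,5.5,'e8')
goto([561.5,-318,190],-3.5)"
```

```text
time: 19.77
tool_pos: [578.5, -127.6, 205.0]
ee_rot: [-2.281, -2.143, 0.023]
wrist_force: [0.3, -0.8, 0.2]
opening: -0.006
t 19.87 tcp [ 576.  -127.5  200.6] shift [-4.776 -0.058  0.271] jaw dir deg -3.6 zaxis [-0.026  0.001 -1.   ] open 0.0
twist -0.1
```

View pics/e7.png

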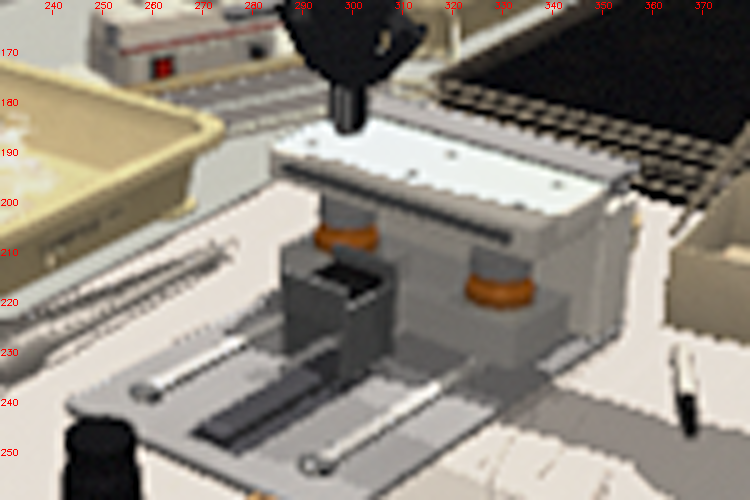

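View pics/e8.png

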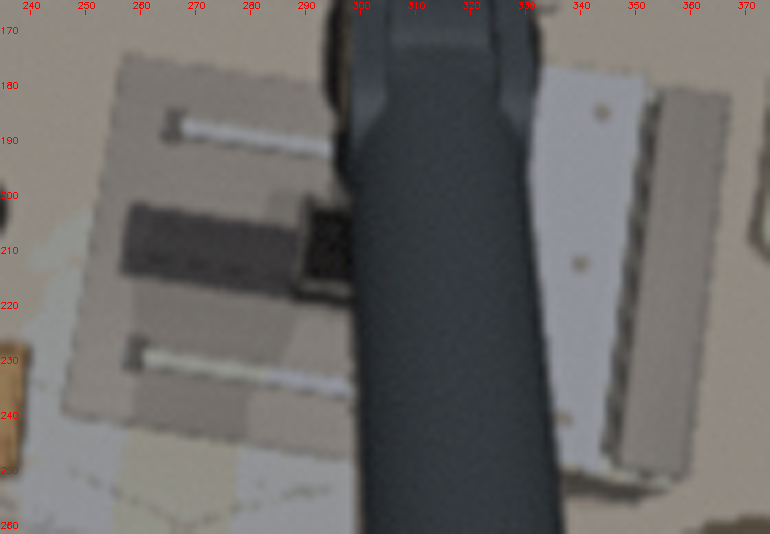

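```bash
python3 -c "
from h import *
print(px2w('top',291,199.5,102), px2w('top',252.5,194,102))
for p in [(561.5,-318,152)]: print(w2px('top',p),w2px('scene',p))
"; python3 -m jog '[-1,-0.7,0,0.05,0,-1,-1.4,0,0.1,0,-1,-2.1,0,0.15,0,-1,-2.8,0,0.2,0,-1,-3.5,0,0.25,0,-1,-4.2,0,0.27,0,-1,-4.78,-0.06,0.27,0,-1,-4.78,-0.06,0.27,0,-1,-4.78,-0.06,0.27,0,-1,-4.78,-0.06,0.27,0]';  python3 -c "
from h import *
crop('scene',230,130,380,230,5,'f1')
crop('top',235,165,375,262,5.5,'f2')
goto([561.5,-318,155],-3.5)"
```

```text
[607.7 -88.1 102. ] [615.5  52.9 102. ]
[356.8 215.1] [328.  185.9]
time: 20.7
tool_pos: [560.4, -317.3, 188.6]
ee_rot: [-2.273, -2.137, 0.03]
wrist_force: [-0.1, 0.8, 0.2]
opening: 0.002
t 20.8 tcp [ 561.3 -316.4  189.4] shift [-0.04   0.032  0.859] jaw dir deg -3.4 zaxis [-0.027  0.002 -1.   ] open -0.0
twist 0.1
```

View pics/f1.png

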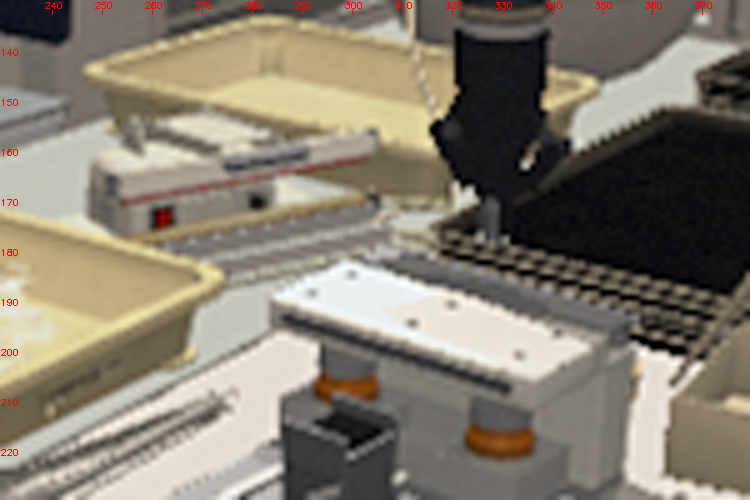

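View pics/f2.png

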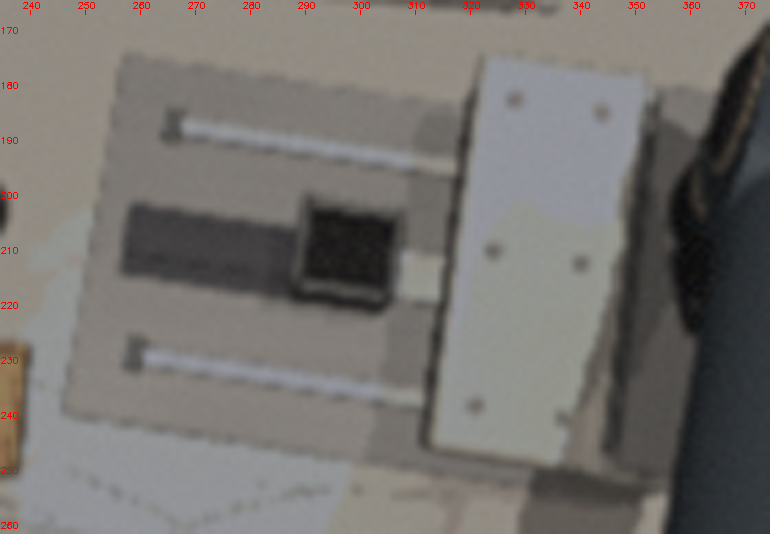

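The top view shows the tray home: the handle's near edge moved from (252,194) to (291,200), about 141 mm. Next, press the bar.

```bash
python3 -m jog '[-1,-0.05,0.02,0.3,0,-1,-0.05,0.02,0.6,0,-1,-0.05,0.02,0.8,0,-1,-0.05,0.02,0.8,0,-1,-0.05,0.02,0.8,0]'; python3 -m jog '[-1,0,0,0.05,0,-1,0,0,0.12,0,-1,0,0,0.2,0,-1,0,0,0.27,0,-1,0,0,0.3,0,-1,0,0,0.3,0]';  python3 -c "
from h import *
crop('scene',230,130,380,230,5,'f3')
goto([561.5,-318,144],-3.5)"
```

```text
time: 21.22
tool_pos: [560.6, -318.0, 156.2]
ee_rot: [-2.27, -2.139, 0.03]
wrist_force: [0.2, -0.4, 0.9]
opening: 0.001
time: 21.72
tool_pos: [561.0, -318.7, 146.6]
ee_rot: [-2.273, -2.141, 0.03]
wrist_force: [-2.1, -0.8, 8.8]
opening: 0.001
t 21.77 tcp [ 561.  -318.7  146.6] shift [0.018 0.013 0.065] jaw dir deg -3.4 zaxis [-0.027  0.001 -1.   ] open 0.01
twist 0.1
```

View pics/f3.png

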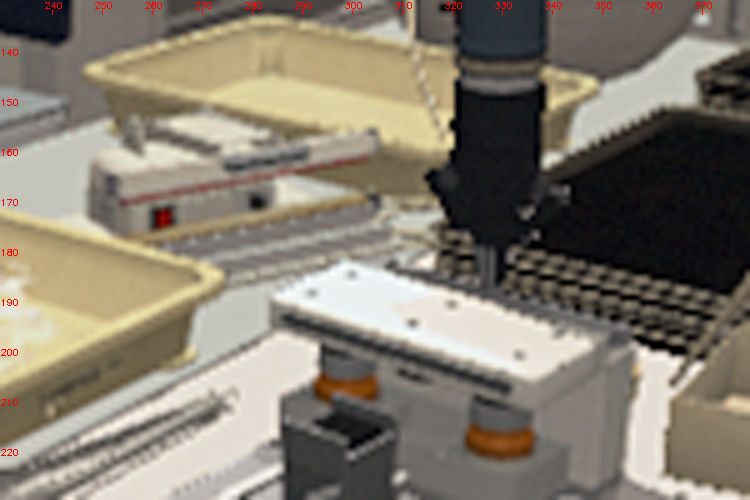

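```bash
python3 -m jog '[-1,0,0,0.04,0,-1,0,0,0.08,0,-1,0,0,0.1,0,-1,0,0,0.1,0,-1,0,0,0.1,0]';  python3 -c "
from h import *
crop('top',235,165,375,262,5.5,'f4')"
```

```text
time: 22.18
tool_pos: [562.4, -319.6, 146.2]
ee_rot: [-2.277, -2.143, 0.029]
wrist_force: [-2.9, -0.1, 9.7]
opening: -0.002
```

View pics/f4.png

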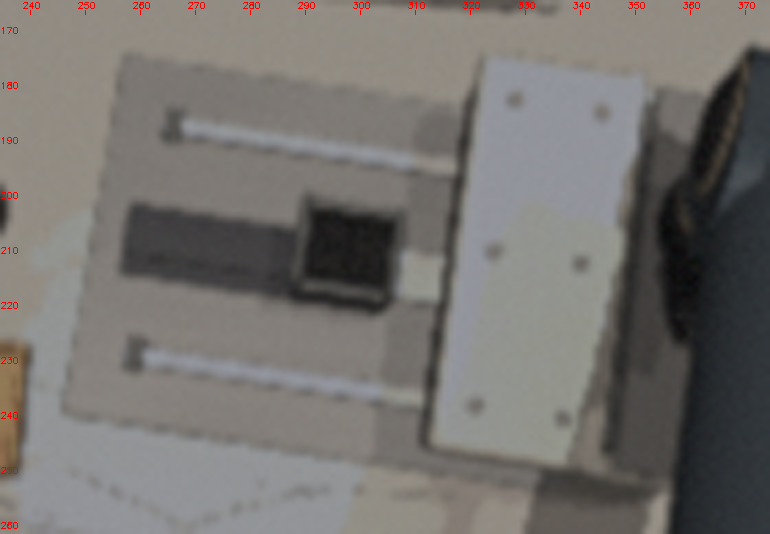

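```bash
python3 -m jog '[-1,0,0,0.1,0,-1,-0.03,-0.03,0.15,0,-1,-0.03,-0.03,0.2,0,-1,-0.03,-0.03,0.2,0,-1,-0.03,-0.03,0.2,0,-1,-0.03,-0.03,0.2,0]'; python3 -m jog '[-1,0,0,0.2,0,-1,0,0,0.2,0,-1,0,0,0.2,0,-1,0,0,0.2,0]'; python3 -c "
from h import *
goto([561.5,-318,144],-3.5)
crop('scene',290,165,380,225,8,'f5')"
```

```text
time: 22.73
tool_pos: [565.7, -324.4, 144.7]
ee_rot: [2.289, 2.151, -0.023]
wrist_force: [1.8, -0.8, 18.1]
opening: 0.002
time: 23.07
tool_pos: [569.9, -329.6, 143.3]
ee_rot: [2.28, 2.137, -0.02]
wrist_force: [3.1, -0.6, 9.4]
opening: 0.001
t 23.07 tcp [ 569.9 -329.6  143.3] shift [ 0.275 -0.227 -0.024] jaw dir deg -3.7 zaxis [ 0.002 -0.021 -1.   ] open 0.0
twist -0.2
```

View pics/f5.png

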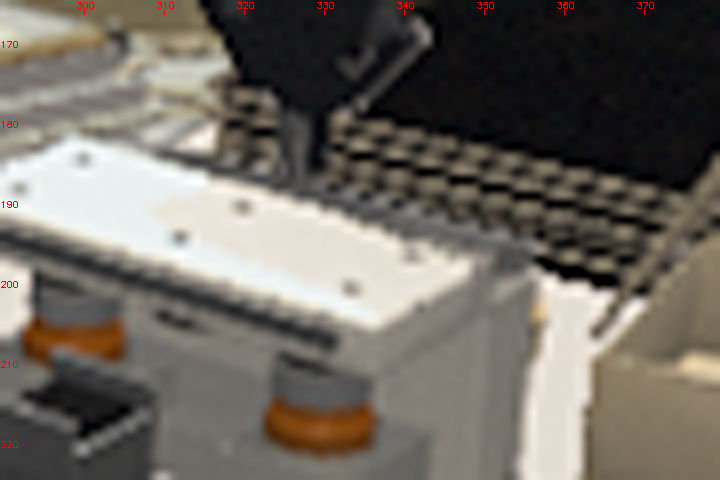

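```bash
python3 -m jog '[-1,0.05,-0.05,0.1,0,-1,0.08,-0.1,0.12,0,-1,0.1,-0.1,0.12,0,-1,0.1,-0.1,0.12,0,-1,0.1,-0.1,0.12,0,-1,0.1,-0.1,0.12,0]'; python3 -c "
from h import *
goto([561.5,-318,144],-3.5)"
```

```text
time: 23.62
tool_pos: [569.7, -329.1, 143.7]
ee_rot: [2.273, 2.127, -0.017]
wrist_force: [-0.7, 1.0, 24.4]
opening: -0.003
t 23.62 tcp [ 569.7 -329.1  143.7] shift [ 0.264 -0.222 -0.019] jaw dir deg -3.8 zaxis [ 0.011 -0.028 -1.   ] open -0.0
twist -0.3
```

```bash
python3 -m jog '[-1,0.03,0,0.06,0,-1,0.03,0,0.06,0,-1,0.03,0,0.06,0,-1,0.03,0,0.06,0,-1,0.03,0,0.06,0,-1,0.03,0,0.06,0]'; python3 -m jog '[-1,0.03,0,0.06,0,-1,0.03,0,0.06,0,-1,0.03,0,0.06,0,-1,0.03,0,0.06,0,-1,0.03,0,0.06,0,-1,0.03,0,0.06,0,-1,0.03,0,0.06,0,-1,0.03,0,0.06,0,-1,0.03,0,0.06,0,-1,0.03,0,0.06,0,-1,0.03,0,0.06,0,-1,0.03,0,0.06,0]'; python3 -c "
from h import *
crop('scene',230,130,380,230,5,'f6')
goto([561.5,-318,144],-3.5)"
```

```text
time: 24.12
tool_pos: [571.2, -330.1, 143.9]
ee_rot: [2.27, 2.122, -0.017]
wrist_force: [-1.2, -2.6, 4.7]
opening: -0.004
time: 25.12
tool_pos: [572.2, -330.6, 143.8]
ee_rot: [2.267, 2.118, -0.017]
wrist_force: [-1.5, -1.6, 12.8]
opening: 0.001
t 25.17 tcp [ 572.2 -330.6  143.8] shift [ 0.296 -0.288 -0.022] jaw dir deg -3.9 zaxis [ 0.019 -0.036 -0.999] open 0.0
twist -0.4
```

View pics/f6.png

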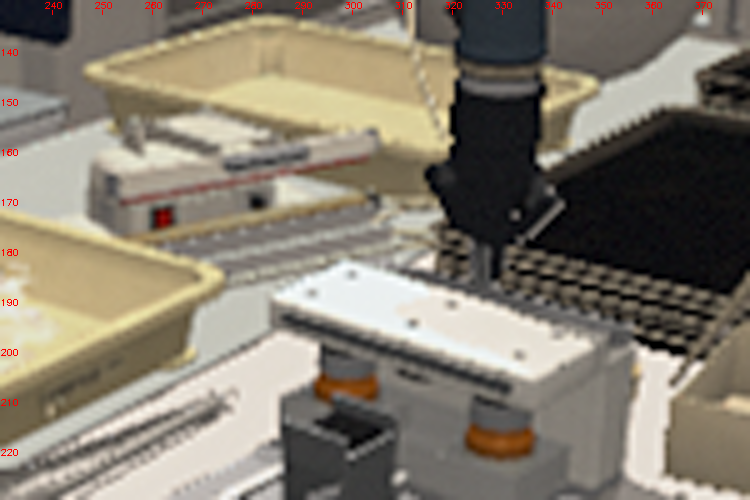

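```bash
python3 -m jog '[-1,0.03,-0.05,0.12,0,-1,0.03,-0.05,0.12,0,-1,0.03,-0.05,0.12,0,-1,0.03,-0.05,0.12,0,-1,0.03,-0.05,0.12,0,-1,0.03,-0.05,0.12,0,-1,0.03,-0.05,0.12,0,-1,0.03,-0.05,0.12,0,-1,0.03,-0.05,0.12,0,-1,0.03,-0.05,0.12,0,-1,0.03,-0.05,0.12,0,-1,0.03,-0.05,0.12,0]'; python3 -m jog '[-1,0.03,-0.05,0.12,0,-1,0.03,-0.05,0.12,0,-1,0.03,-0.05,0.12,0,-1,0.03,-0.05,0.12,0,-1,0.03,-0.05,0.12,0,-1,0.03,-0.05,0.12,0,-1,0.03,-0.05,0.12,0,-1,0.03,-0.05,0.12,0,-1,0.03,-0.05,0.12,0,-1,0.03,-0.05,0.12,0,-1,0.03,-0.05,0.12,0,-1,0.03,-0.05,0.12,0]'; python3 -c "
from h import *
goto([561.5,-318,144],-3.5)"
```

```text
time: 26.17
tool_pos: [573.1, -332.2, 143.1]
ee_rot: [2.262, 2.11, -0.014]
wrist_force: [-3.5, -3.9, 21.1]
opening: -0.003
time: 27.17
tool_pos: [574.0, -334.4, 142.5]
ee_rot: [2.256, 2.101, -0.012]
wrist_force: [0.4, 1.0, 12.2]
opening: -0.004
t 27.17 tcp [ 574.  -334.4  142.5] shift [ 0.383 -0.34  -0.067] jaw dir deg -4.0 zaxis [ 0.034 -0.048 -0.998] open -0.0
twist -0.5
```

```bash
python3 -m jog '[-1,0,0,-0.1,0,-1,0,0,-0.2,0,-1,0,0,-0.35,0,-1,0,0,-0.7,0,-1,0,0,-1.2,0,-1,0,0,-1.4,0,-1,0,0,-1.4,0,-1,0,0,-1.4,0]'; python3 -c "
from h import *
crop('scene',290,165,380,225,8,'f7')
goto([575.5,-117,190],-3.5)"
```

```text
time: 27.83
tool_pos: [572.2, -331.5, 198.7]
ee_rot: [2.255, 2.101, -0.012]
wrist_force: [-0.7, 0.1, -0.6]
opening: 0.004
t 27.88 tcp [ 571.7 -331.5  197.8] shift [ 5.358 -0.286 -0.058] jaw dir deg -4.0 zaxis [ 0.033 -0.048 -0.998] open -0.01
twist -0.5
```

View pics/f7.png

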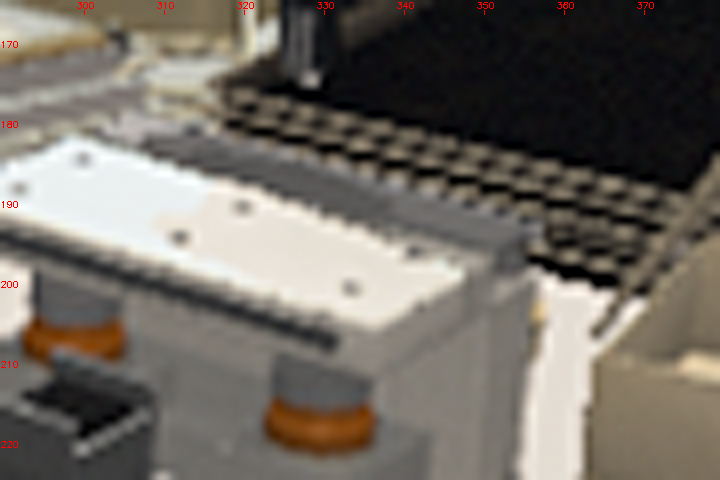

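```bash
python3 -m jog '[-1,0.6,0,-0.05,0,-1,1.2,-0.1,-0.05,0,-1,1.9,-0.1,-0.05,0,-1,2.6,-0.2,-0.06,0,-1,3.3,-0.2,-0.06,0,-1,4,-0.28,-0.06,0,-1,4.7,-0.28,-0.06,0,-1,5.36,-0.28,-0.06,0,-1,5.36,-0.28,-0.06,-0.5,-1,5.36,-0.28,-0.06,-0.5,-1,5.36,-0.28,-0.06,-0.5]'; python3 -c "
from h import *
goto([575.5,-117,120],-3.5)"
```

```text
time: 28.8
tool_pos: [575.2, -117.7, 189.1]
ee_rot: [2.249, 2.112, -0.016]
wrist_force: [1.3, -1.4, -0.1]
opening: -0.002
t 28.8 tcp [ 575.2 -117.7  189.1] shift [ 0.099 -0.053  1.725] jaw dir deg -3.5 zaxis [ 0.031 -0.048 -0.998] open -0.0
twist -0.0
```

```bash
python3 -m jog '[-1,0.05,-0.03,0.5,0,-1,0.1,-0.05,1,0,-1,0.1,-0.05,1.5,0,-1,0.1,-0.05,1.72,0,-1,0.1,-0.05,1.72,0,-1,0.1,-0.05,1.72,0]'; python3 -c "
from h import *
crop('scene',230,150,380,260,5,'g1')
goto([575.5,-117,95],-3.5)"
```

```text
time: 29.3
tool_pos: [575.5, -118.0, 120.0]
ee_rot: [2.251, 2.11, -0.017]
wrist_force: [0.1, 0.5, 0.7]
opening: -0.002
t 29.35 tcp [ 576.2 -117.7  120.9] shift [ 0.047 -0.04   0.644] jaw dir deg -3.6 zaxis [ 0.032 -0.049 -0.998] open 0.0
twist -0.1
```

View pics/g1.png

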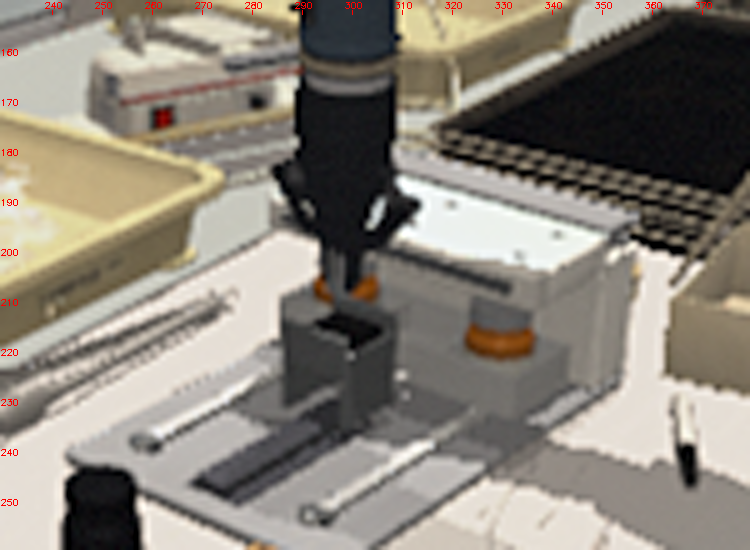

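```bash
python3 -m jog '[-1,0.05,-0.04,0.3,0,-1,0.05,-0.04,0.55,0,-1,0.05,-0.04,0.65,0,-1,0.05,-0.04,0.8,0,-1,0.05,-0.04,0.95,0,-1,0.05,-0.04,1.05,0,-1,0.05,-0.04,1.08,0,-1,0.05,-0.04,1.08,0]'; python3 -c "
from h import *
goto([575.5,-117,80],-3.5)"
```

```text
time: 30.02
tool_pos: [575.3, -117.1, 80.0]
ee_rot: [2.25, 2.11, -0.019]
wrist_force: [-10.4, 1.9, 21.5]
opening: -0.002
t 30.02 tcp [ 575.3 -117.1   80. ] shift [ 0.004  0.004 -0.001] jaw dir deg -3.6 zaxis [ 0.03  -0.05  -0.998] open -0.0
twist -0.1
```

```bash
python3 -c "
from h import *
goto([584,22.5,79.5],-3.5);goto([585,39,79.5],-3.5)"; python3 -m jog '[-1,0.1,0,0.01,0,-1,0.2,0,0,0,-1,0.3,0,0,0,-1,0.4,0,0,0,-1,0.55,0,-0.01,0,-1,0.75,0,-0.02,0,-1,0.95,0,-0.03,0,-1,1.1,0,-0.04,0,-1,1.2,0,-0.04,0,-1,1.2,0,-0.04,0]'; python3 -c "
from h import *
crop('scene',230,150,380,260,5,'g2')
goto([584,22.5,79.5],-3.5);goto([585,39,79.5],-3.5)"
```

```text
t 30.02 tcp [ 575.3 -117.1   80. ] shift [ 3.494 -0.004 -0.157] jaw dir deg -3.6 zaxis [ 0.03  -0.05  -0.998] open -0.0
twist -0.1
t 30.02 tcp [ 575.3 -117.1   80. ] shift [ 3.907 -0.005 -0.177] jaw dir deg -3.6 zaxis [ 0.03  -0.05  -0.998] open -0.0
twist -0.1
time: 30.85
tool_pos: [578.6, -68.2, 80.3]
ee_rot: [2.248, 2.112, -0.019]
wrist_force: [-3.9, -0.4, 9.5]
opening: -0.002
t 30.9 tcp [578.6 -68.1  80.2] shift [ 2.269 -0.006 -0.091] jaw dir deg -3.6 zaxis [ 0.03  -0.05  -0.998] open 0.0
twist -0.1
t 30.9 tcp [578.6 -68.1  80.2] shift [ 2.681 -0.007 -0.11 ] jaw dir deg -3.6 zaxis [ 0.03  -0.05  -0.998] open 0.0
twist -0.1
```

View pics/g2.png

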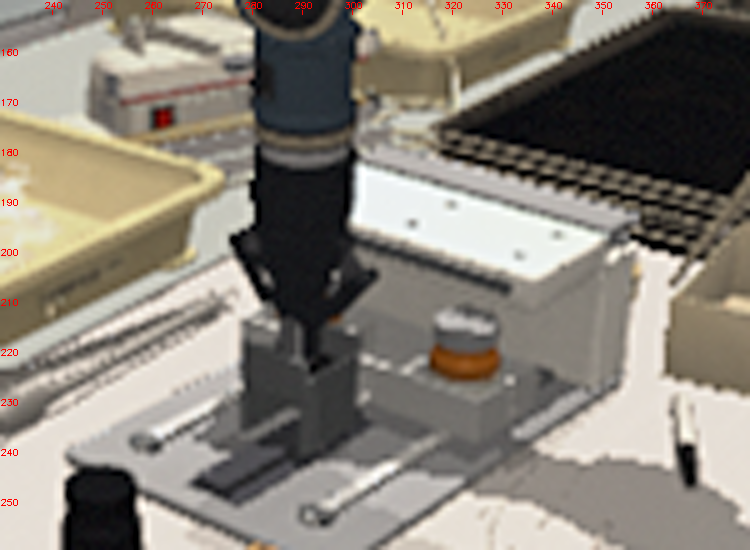

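The tray follows the fingertips. Continuing outward.

```bash
python3 -m jog '[-1,0.15,0,0,0,-1,0.35,0,0,0,-1,0.6,0,-0.01,0,-1,0.85,0,-0.02,0,-1,1.1,0,-0.03,0,-1,1.35,0,-0.04,0,-1,1.6,0,-0.06,0,-1,1.85,0,-0.07,0,-1,2.05,0,-0.08,0,-1,2.2,0,-0.09,0,-1,2.25,0,-0.09,0,-1,2.25,0,-0.09,0]'; python3 -m jog '[-1,0.1,0,0.02,0,-1,0.2,0,0.02,0,-1,0.3,0,0.02,0,-1,0.4,0,0.01,0,-1,0.5,0,0.01,0,-1,0.55,0,0,0,-1,0.6,0,0,0]'; python3 -c "
from h import *
goto([585,39,79.5],-3.5)"
```

```text
time: 31.9
tool_pos: [584.8, 22.8, 80.3]
ee_rot: [2.247, 2.112, -0.017]
wrist_force: [-1.8, 2.1, 7.0]
opening: 0.0
time: 32.48
tool_pos: [587.7, 38.7, 80.3]
ee_rot: [2.245, 2.101, -0.028]
wrist_force: [-1.5, -16.9, 12.0]
opening: 0.001
t 32.48 tcp [587.7  38.7  80.3] shift [ 0.004 -0.068  0.017] jaw dir deg -3.7 zaxis [ 0.032 -0.061 -0.998] open 0.0
twist -0.2
```

```bash
python3 -m jog '[-1,0.03,0,-0.1,0,-1,0.03,0,-0.2,0,-1,0.03,0,-0.35,0,-1,0,0,-0.6,0,-1,-0.2,0,-1,0,0,-0.2,0,-1.7,0,0.5,-0.2,0,-2.3,0,1,-0.2,0,-2.5,0,1,-0.2,0,-2.5,0]';  python3 -c "
from h import *
crop('scene',230,160,380,260,5,'g3')
goto([501.3,-81.4,185],-3.5)"
```

```text
time: 33.23
tool_pos: [585.4, 38.8, 183.3]
ee_rot: [2.241, 2.101, -0.019]
wrist_force: [-0.1, 0.8, 1.0]
opening: 0.564
t 33.28 tcp [584.2  38.  181.3] shift [-3.116 -1.874  0.016] jaw dir deg -3.7 zaxis [ 0.035 -0.06  -0.998] open 0.65
twist -0.2
```

View pics/g3.png

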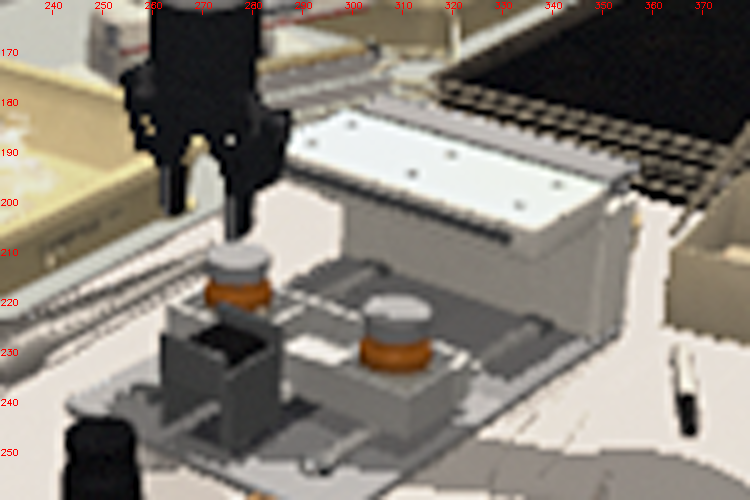

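```bash
python3 -c "
from h import *
crop('scene',250,205,300,260,11,'g4')
a=cv2.imread('pics/e2.png');b=cv2.imread('pics/g4.png')
cv2.imwrite('pics/g4c.png',cv2.resize(np.hstack([a,b]),None,fx=.72,fy=.72))
goto([501.3,-81.4,185],-3.5)"
```

```text
t 33.33 tcp [583.4  37.4 180. ] shift [-3.102 -1.852 -0.011] jaw dir deg -3.7 zaxis [ 0.032 -0.061 -0.998] open 0.73
twist -0.2
```

View pics/g4c.png

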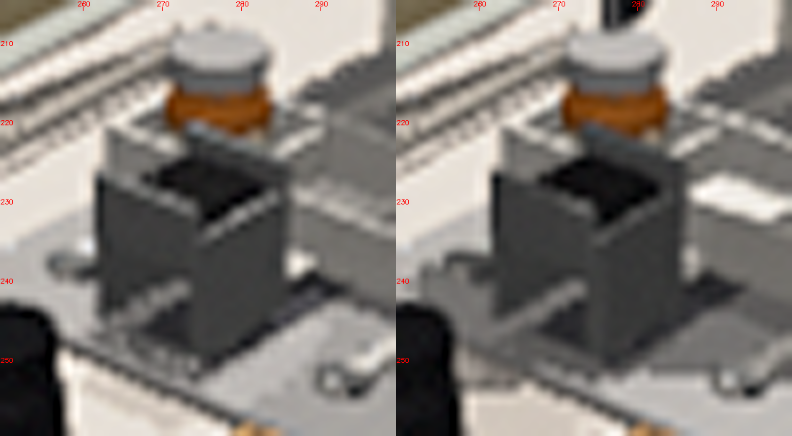

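The two crops match: the tray is fully out, the button is up, and both jars are in their cells. Next I'll take the nest0 jar.

```bash
python3 -m jog '[1,-0.6,-0.4,-0.05,0,1,-1.2,-0.8,-0.05,0,1,-1.8,-1.1,-0.05,0,1,-2.4,-1.45,-0.02,0,1,-3.1,-1.85,0,0,1,-3.1,-1.85,0,0,1,-3.1,-1.85,0,0,1,-3.1,-1.85,0,0]';  python3 -c "
from h import *
crop('scene',230,160,380,260,5,'g5')
goto([501.8,-82,72],-3.5)"
```

```text
time: 34.0
tool_pos: [501.0, -80.9, 183.6]
ee_rot: [2.245, 2.104, -0.028]
wrist_force: [0.4, 0.5, 0.5]
opening: 1.002
t 34.05 tcp [501.5 -80.3 183.8] shift [ 0.118 -0.086  2.792] jaw dir deg -3.6 zaxis [ 0.031 -0.059 -0.998] open 1.0
twist -0.1
```

View pics/g5.png

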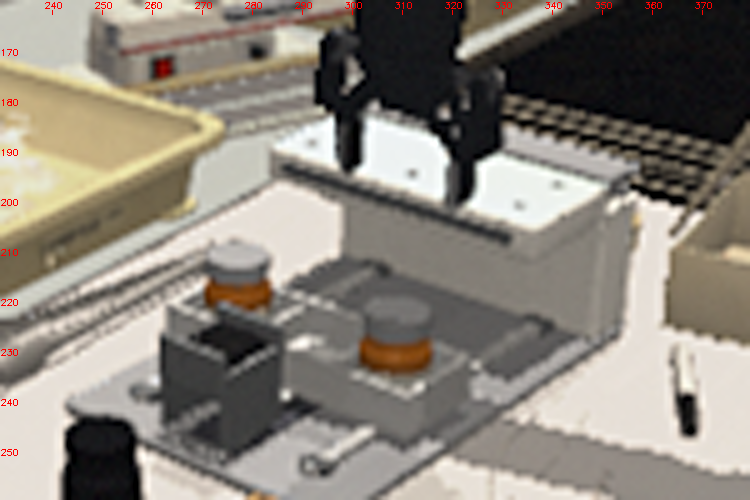

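```bash
python3 -m jog '[1,0.05,-0.04,0.7,0,1,0.08,-0.06,1.4,0,1,0.11,-0.08,2,0,1,0.12,-0.08,2.5,0,1,0.12,-0.08,2.75,0,1,0.12,-0.08,2.79,0,1,0.12,-0.08,2.79,0,1,0.12,-0.08,2.79,0]' 40;  python3 -c "
from h import *
goto([501.8,-82,72],-3.5)"
```

```text
time: 34.72
tool_pos: [503.1, -81.3, 72.9]
ee_rot: [2.242, 2.105, -0.026]
wrist_force: [-0.1, 0.0, 0.3]
opening: 1.002
t 34.72 tcp [503.1 -81.3  72.9] shift [-0.017 -0.033  0.023] jaw dir deg -3.5 zaxis [ 0.033 -0.059 -0.998] open 1.0
twist -0.0
```

```bash
python3 -m jog '[-1,0,0,0,0,-1,0,0,0,0,-1,0,0,0,0,-1,0,0,0,0,-1,0,0,0,0,-1,0,0,0,0,-1,0,0,0,0,-1,0,0,0,0,-1,0,0,0,0]' 40;python3 -c "
from h import *
goto([501.8,-82,72],-3.5)"; python3 -m jog '[-1,0,0,-0.3,0,-1,0,0,-0.8,0,-1,0,0,-1.4,0,-1,0,0,-2,0,-1,0,0,-2.4,0,-1,0,0,-2.5,0,-1,0,0,-2.5,0]';  python3 -c "
from h import *
crop('scene',230,160,380,260,5,'g6')
goto([453,134,170],0)"
```

```text
time: 35.47
tool_pos: [502.7, -81.5, 74.1]
ee_rot: [2.242, 2.105, -0.027]
wrist_force: [-4.7, 0.2, 9.2]
opening: 0.572
t 35.47 tcp [502.7 -81.5  74.1] shift [-0.011 -0.023  0.053] jaw dir deg -3.6 zaxis [ 0.032 -0.06  -0.998] open 0.57
twist -0.1
time: 36.05
tool_pos: [499.9, -75.6, 175.0]
ee_rot: [2.241, 2.103, -0.025]
wrist_force: [-0.1, -0.2, -1.6]
opening: 0.57
t 36.1 tcp [499.1 -75.7 173.7] shift [ 5.153 -1.48  -0.262] jaw dir deg -3.6 zaxis [ 0.032 -0.061 -0.998] open 0.57
twist -3.6
```

View pics/g6.png

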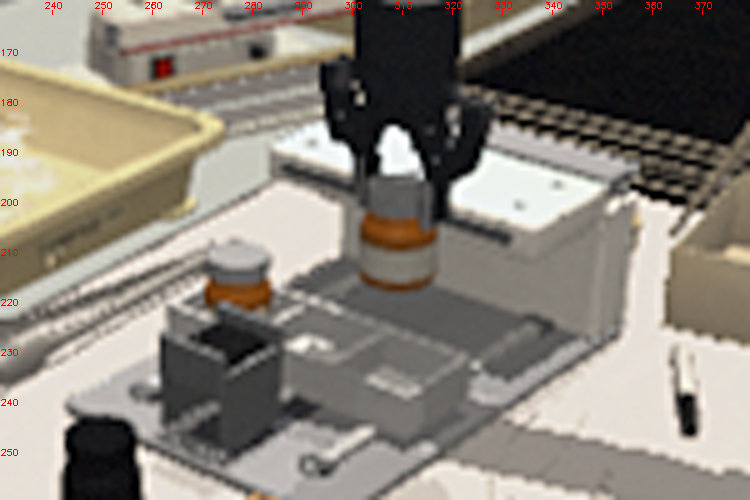

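```bash
python3 -m jog '[-1,0.6,-0.2,-0.05,-1,-1,1.2,-0.4,-0.1,-2,-1,1.8,-0.55,-0.1,-3,-1,2.4,-0.7,-0.15,-3.6,-1,3,-0.9,-0.2,-3.6,-1,3.6,-1.05,-0.2,-3.6,-1,4.2,-1.2,-0.2,-3.6,-1,4.7,-1.35,-0.26,-3.6,-1,5.15,-1.43,-0.26,-3.6,-1,5.15,-1.43,-0.26,-3.6,-1,5.15,-1.43,-0.26,-3.6]';  python3 -c "
from h import *
goto([455,134,90],0)
crop('scene',200,190,320,290,6,'g7')
print(w2px('scene',[455,134,5]))"
```

```text
time: 37.02
tool_pos: [453.9, 134.1, 168.6]
ee_rot: [2.174, 2.178, -0.035]
wrist_force: [0.3, -0.9, -2.5]
opening: 0.574
t 37.02 tcp [453.9 134.1 168.6] shift [ 0.117 -0.03   1.96 ] jaw dir deg 0.2 zaxis [ 0.029 -0.061 -0.998] open 0.57
twist 0.2
[285.4 274.3]
```

View pics/g7.png

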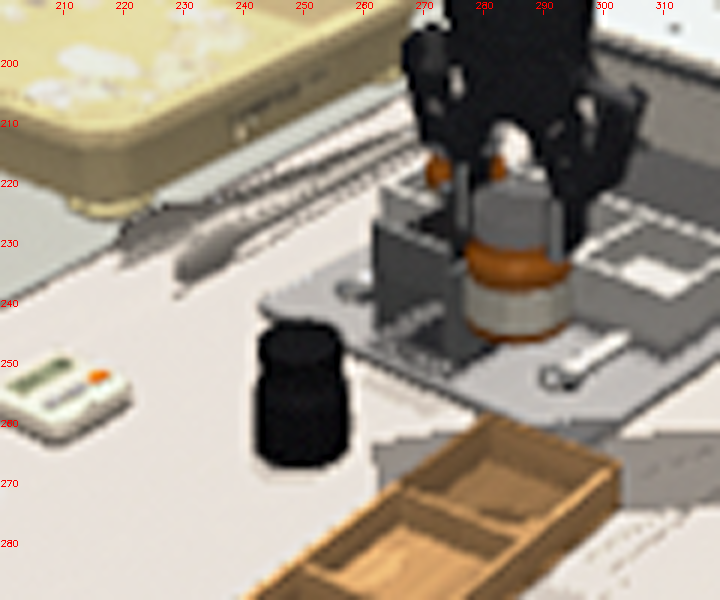

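```bash
python3 -m jog '[-1,0.05,-0.02,0.6,0,-1,0.1,-0.03,1.2,0,-1,0.14,-0.03,1.7,0,-1,0.15,-0.03,2,0,-1,0.15,-0.03,2,0,-1,0.15,-0.03,2,0]';  python3 -c "
from h import *
goto([455,135,51],0)
crop('scene',200,190,320,290,6,'g8')"
```

```text
time: 37.57
tool_pos: [455.3, 133.3, 88.1]
ee_rot: [2.178, 2.174, -0.037]
wrist_force: [-0.2, 0.7, -1.1]
opening: 0.571
t 37.57 tcp [455.3 133.3  88.1] shift [ 0.101 -0.035  0.921] jaw dir deg -0.0 zaxis [ 0.028 -0.062 -0.998] open 0.57
twist -0.0
```

View pics/g8.png

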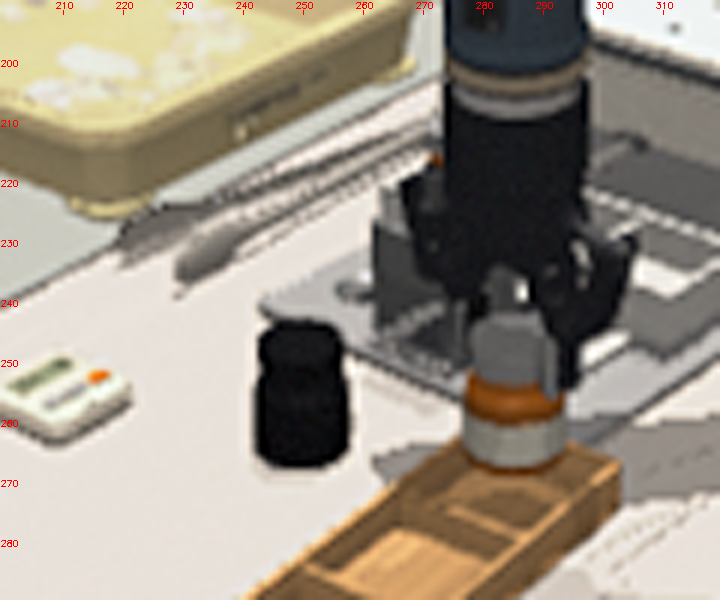

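```bash
python3 -m jog '[-1,0.05,-0.03,0.3,0,-1,0.08,-0.03,0.55,0,-1,0.1,-0.03,0.75,0,-1,0.1,-0.03,0.87,0,-1,0.1,-0.03,0.93,0,-1,0.1,-0.03,0.95,0,-1,0.1,-0.03,0.95,0]';  python3 -c "
from h import *
goto([455,135,51],0)"
```

```text
time: 38.2
tool_pos: [455.9, 135.6, 50.7]
ee_rot: [2.176, 2.174, -0.034]
wrist_force: [-0.5, 0.2, -1.7]
opening: 0.571
t 38.2 tcp [455.9 135.6  50.7] shift [-0.016 -0.021 -0.008] jaw dir deg 0.0 zaxis [ 0.03  -0.062 -0.998] open 0.57
twist 0.0
```

```bash
python3 -m jog '[-1,0,0,0.03,0,-1,0,0,0.05,0,-1,0,0,0.06,0,-1,0,0,0.06,0]';  python3 -c "
from h import *
goto([455,135,51],0)
crop('scene',200,190,320,290,6,'g9')"
```

```text
time: 38.53
tool_pos: [456.2, 135.7, 50.2]
ee_rot: [2.175, 2.173, -0.034]
wrist_force: [-5.5, -2.1, 17.4]
opening: 0.574
t 38.53 tcp [456.2 135.7  50.2] shift [-0.019 -0.03  -0.02 ] jaw dir deg 0.0 zaxis [ 0.032 -0.063 -0.998] open 0.57
twist 0.0
```

View pics/g9.png

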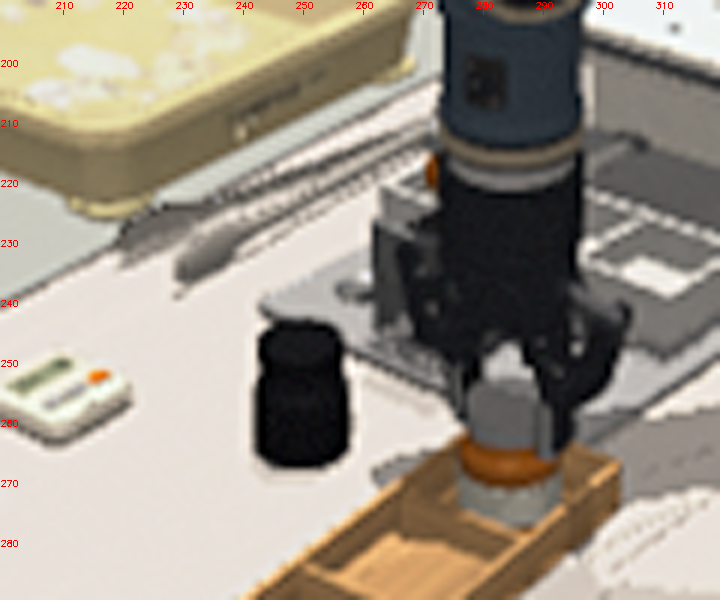

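```bash
python3 -m jog '[0.3,0,0,0,0,0.6,0,0,0,0,1,0,0,0,0,1,0,0,0,0,1,0,0,0,0,1,0.03,0,-0.5,0,1,0.06,0,-1.2,0,1,0.12,0,-2,0,1,0.18,0,-2.8,0,1,0.2,0,-3.3,0,1,0.2,0,-3.3,0,1,0.2,0,-3.3,0]';  python3 -c "
from h import *
crop('scene',200,190,320,290,6,'h1')
goto([651,-89,190],-3.5)"
```

```text
time: 39.58
tool_pos: [452.6, 152.1, 182.2]
ee_rot: [2.174, 2.172, -0.031]
wrist_force: [0.3, -0.9, 0.1]
opening: 1.007
t 39.63 tcp [451.8 151.5 181. ] shift [-6.005  4.986  0.313] jaw dir deg -0.0 zaxis [ 0.031 -0.064 -0.997] open 1.0
twist 3.5
```

View pics/h1.png

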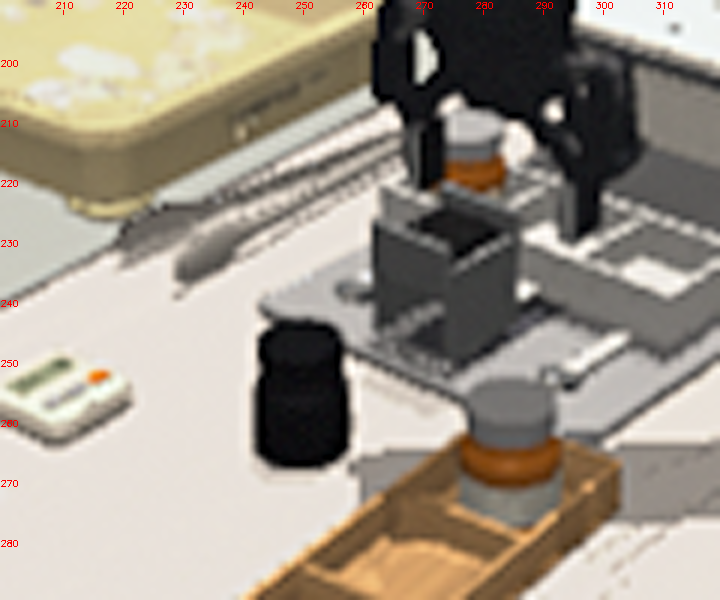

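Jar 1 is upright in the crate cell nearest the coder. Next is the nest2 jar.

```bash
python3 -m jog '[1,-0.55,0.45,0.02,0.5,1,-1.1,0.9,0.05,1,1,-1.65,1.35,0.08,1.5,1,-2.2,1.8,0.1,2,1,-2.75,2.25,0.13,2.5,1,-3.3,2.7,0.16,3,1,-3.85,3.15,0.2,3.5,1,-4.4,3.6,0.22,3.5,1,-4.95,4.1,0.25,3.5,1,-5.5,4.55,0.28,3.5,1,-6,4.98,0.31,3.5,1,-6,4.98,0.31,3.5]'; python3 -m jog '[1,0,0,0,0,1,0,0,0,0]'; python3 -c "
from h import *
crop('top',235,165,375,262,5.5,'h2')
crop('scene',230,150,350,250,6,'h3')
goto([651,-89,73],-3.5)"
```

```text
time: 40.63
tool_pos: [652.2, -95.7, 187.1]
ee_rot: [2.248, 2.096, -0.037]
wrist_force: [-0.2, -0.2, -0.1]
opening: 0.999
time: 40.8
tool_pos: [651.0, -96.7, 184.4]
ee_rot: [2.251, 2.096, -0.043]
wrist_force: [-0.4, -0.9, -1.1]
opening: 1.004
t 40.9 tcp [651.2 -94.8 185.7] shift [ 0.324 -0.1    2.801] jaw dir deg -3.9 zaxis [ 0.026 -0.066 -0.998] open 1.0
twist -0.4
```

View pics/h3.png

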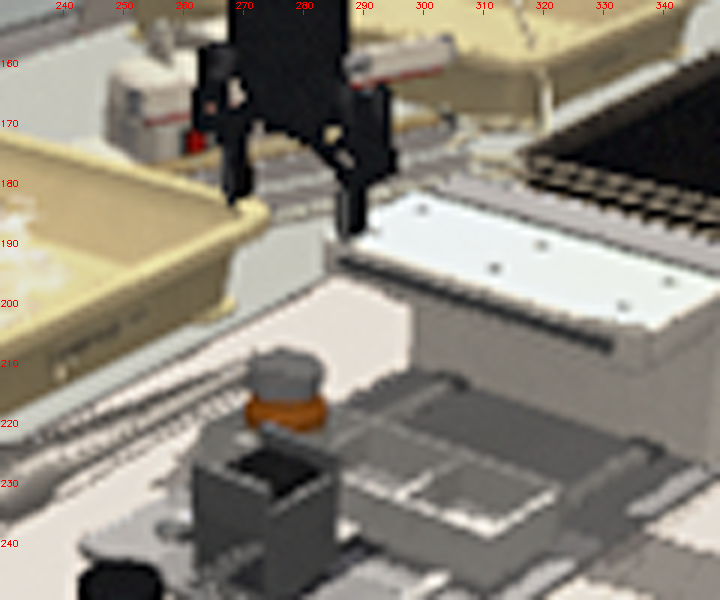

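View pics/h2.png

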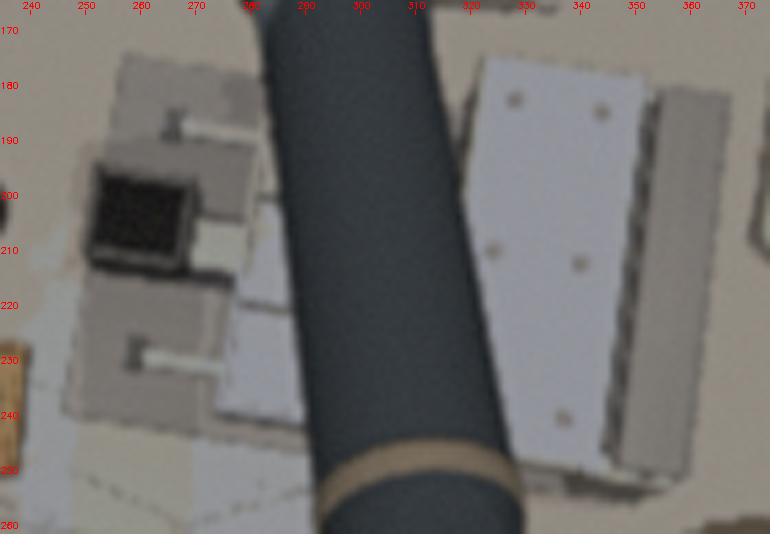

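The handle corner is back at (252.5,194) in the top view, so the tray is fully out. Descending.

```bash
python3 -m jog '[1,0.15,-0.06,0.7,0,1,0.25,-0.08,1.4,0,1,0.3,-0.1,2,0,1,0.32,-0.1,2.5,0,1,0.32,-0.1,2.75,0,1,0.32,-0.1,2.8,0,1,0.32,-0.1,2.8,0,1,0.32,-0.1,2.8,0]' 40;  python3 -c "
from h import *
goto([651,-89,73],-3.5)"
```

```text
time: 41.57
tool_pos: [651.9, -88.8, 74.5]
ee_rot: [2.247, 2.098, -0.037]
wrist_force: [0.3, -0.1, 0.2]
opening: 1.005
t 41.57 tcp [651.9 -88.8  74.5] shift [-0.005 -0.023  0.037] jaw dir deg -3.9 zaxis [ 0.028 -0.066 -0.997] open 1.01
twist -0.4
```

```bash
python3 -m jog '[-1,0,0,0.02,0,-1,0,0,0.02,0,-1,0,0,0.02,0,-1,0,0,0.02,0,-1,0,0,0.02,0,-1,0,0,0.02,0,-1,0,0,0.02,0,-1,0,0,0.02,0,-1,0,0,0.02,0]' 40;python3 -c "
from h import *
goto([651,-89,73],-3.5)"; python3 -m jog '[-1,0.02,0,-0.3,0,-1,-0.05,0,-0.8,0,-1,-0.1,0,-1.4,0,-1,-0.15,0,-2,0,-1,-0.15,0,-2.4,0,-1,-0.15,0,-2.5,0,-1,-0.15,0,-2.5,0]';  python3 -c "
from h import *
crop('scene',200,160,320,260,6,'h4')
goto([451,304,178],0)"
```

```text
time: 42.32
tool_pos: [652.5, -88.8, 75.0]
ee_rot: [2.246, 2.097, -0.036]
wrist_force: [-1.5, 0.3, 6.3]
opening: 0.571
t 42.32 tcp [652.5 -88.8  75. ] shift [-0.004 -0.038  0.05 ] jaw dir deg -3.9 zaxis [ 0.03  -0.066 -0.997] open 0.57
twist -0.4
time: 42.9
tool_pos: [649.7, -87.9, 176.8]
ee_rot: [2.244, 2.096, -0.033]
wrist_force: [1.5, 0.6, -2.0]
opening: 0.572
t 42.95 tcp [648.8 -88.1 175.2] shift [ 9.41  -5.589 -0.866] jaw dir deg -3.9 zaxis [ 0.03  -0.066 -0.997] open 0.57
twist -3.9
```

View pics/h4.png

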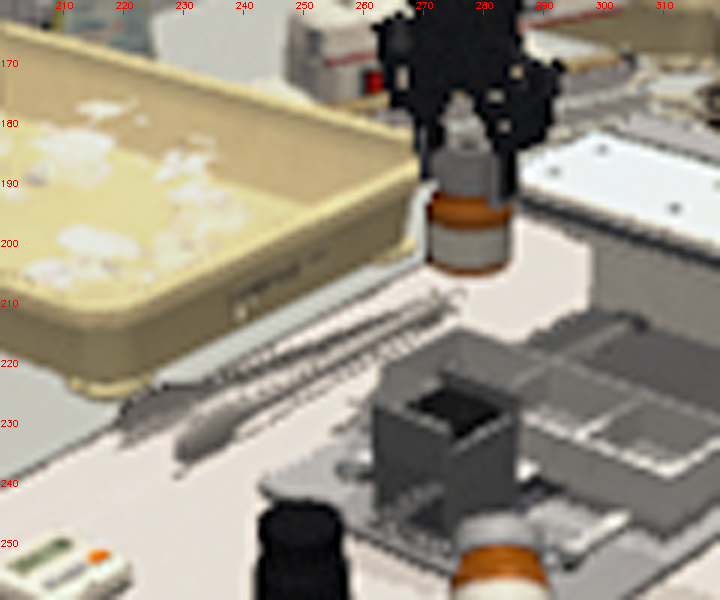

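```bash
python3 -m jog '[-1,0.8,-0.47,-0.08,-1,-1,1.6,-0.95,-0.16,-2,-1,2.4,-1.4,-0.23,-3,-1,3.2,-1.9,-0.3,-3.9,-1,4,-2.4,-0.38,-3.9,-1,4.8,-2.85,-0.45,-3.9,-1,5.6,-3.3,-0.52,-3.9,-1,6.4,-3.8,-0.6,-3.9,-1,7.2,-4.3,-0.67,-3.9,-1,8,-4.75,-0.75,-3.9,-1,8.8,-5.2,-0.82,-3.9,-1,9.41,-5.59,-0.87,-3.9]'; python3 -m jog '[-1,0,0,0,0,-1,0,0,0,0]';  python3 -c "
from h import *
goto([451,305,92],0)
crop('scene',180,190,300,320,5,'h5')
print(w2px('scene',[451,304,5]),w2px('scene',[455,134,5]))"
```

```text
time: 43.95
tool_pos: [448.5, 306.2, 176.8]
ee_rot: [2.172, 2.177, -0.042]
wrist_force: [0.7, 0.7, -2.3]
opening: 0.564
time: 44.12
tool_pos: [446.0, 307.9, 175.2]
ee_rot: [2.167, 2.184, -0.047]
wrist_force: [-0.5, -0.7, -2.3]
opening: 0.566
t 44.12 tcp [446.  307.9 175.2] shift [0.067 0.075 2.084] jaw dir deg 0.5 zaxis [ 0.024 -0.067 -0.997] open 0.57
twist 0.5
[253.2 301.1] [285.4 274.3]
```

View pics/h5.png

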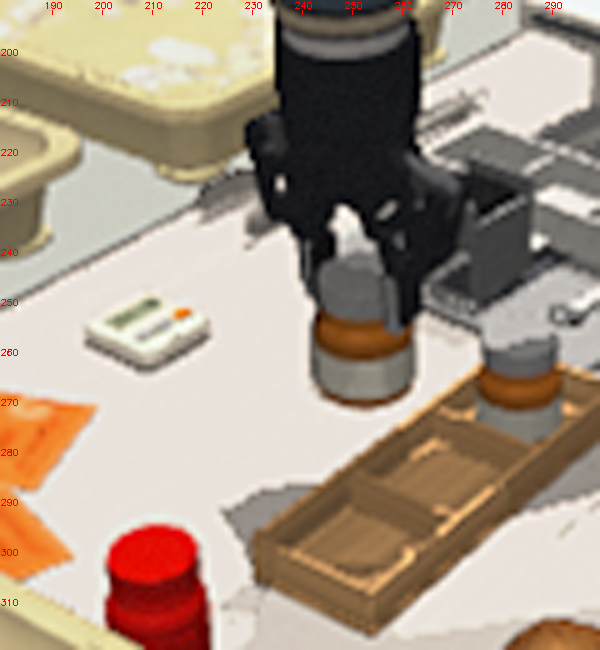

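```bash
python3 -m jog '[-1,0.03,0.03,0.6,0.5,-1,0.06,0.07,1.2,0.5,-1,0.09,0.08,1.7,0.5,-1,0.1,0.08,2.05,0.5,-1,0.1,0.08,2.08,0.5,-1,0.1,0.08,2.08,0.5]';  python3 -c "
from h import *
goto([451.5,306,51],0)
crop('scene',180,190,300,320,5,'h6')"
```

```text
time: 44.67
tool_pos: [453.0, 302.0, 90.9]
ee_rot: [2.182, 2.167, -0.052]
wrist_force: [0.3, 0.2, -0.9]
opening: 0.571
t 44.67 tcp [453.  302.   90.9] shift [ 0.169 -0.062  0.986] jaw dir deg -0.4 zaxis [ 0.023 -0.071 -0.997] open 0.57
twist -0.4
```

View pics/h6.png

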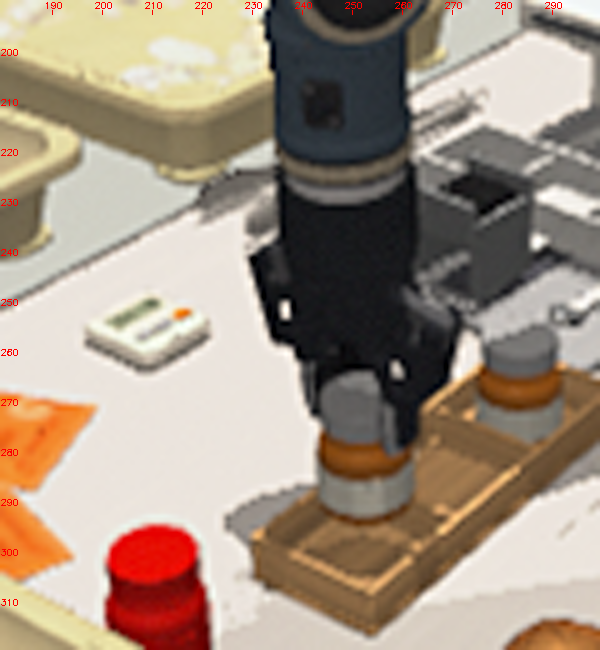

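```bash
python3 -m jog '[-1,0.07,-0.03,0.3,-0.4,-1,0.12,-0.05,0.55,-0.4,-1,0.15,-0.05,0.75,-0.4,-1,0.17,-0.05,0.9,-0.4,-1,0.17,-0.05,0.98,-0.4,-1,0.17,-0.05,1,-0.4,-1,0.17,-0.05,1,-0.4]';  python3 -c "
from h import *
goto([451.5,306,51],0)
crop('scene',180,190,300,320,5,'h7')"
```

```text
time: 45.3
tool_pos: [452.4, 307.3, 51.4]
ee_rot: [2.174, 2.175, -0.048]
wrist_force: [0.1, 0.1, -1.5]
opening: 0.572
t 45.3 tcp [452.4 307.3  51.4] shift [-0.031 -0.022  0.013] jaw dir deg 0.1 zaxis [ 0.024 -0.069 -0.997] open 0.57
twist 0.1
```

View pics/h7.png

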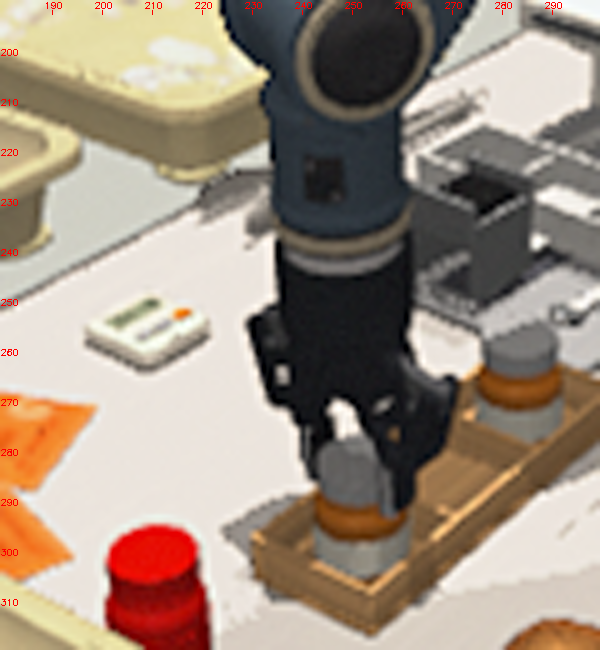

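```bash
python3 -m jog '[-1,0,0,0.03,0,-1,0,0,0.05,0,-1,0,0,0.05,0]'; python3 -m jog '[0.3,0,0,0,0,0.6,0,0,0,0,1,0,0,0,0,1,0,0,0,0,1,0,0,0,0,1,-0.03,0,-0.5,0,1,-0.07,0,-1.2,0,1,-0.13,0,-2,0,1,-0.2,0,-2.8,0,1,-0.24,0,-3.4,0,1,-0.24,0,-3.4,0,1,-0.24,0,-3.4,0]';  python3 -c "
from h import *
crop('scene',180,190,300,320,5,'h8')
goto([500,-150,230],-3.5)"
```

```text
time: 45.6
tool_pos: [452.9, 307.5, 50.9]
ee_rot: [2.173, 2.174, -0.046]
wrist_force: [-1.5, -0.8, 7.2]
opening: 0.57
time: 46.6
tool_pos: [450.0, 307.7, 188.6]
ee_rot: [2.173, 2.173, -0.042]
wrist_force: [0.6, -0.6, -0.8]
opening: 0.997
t 46.65 tcp [449.4 306.9 187.1] shift [-11.468   1.281  -0.247] jaw dir deg 0.1 zaxis [ 0.027 -0.069 -0.997] open 1.0
twist 3.6
```

View pics/h8.png

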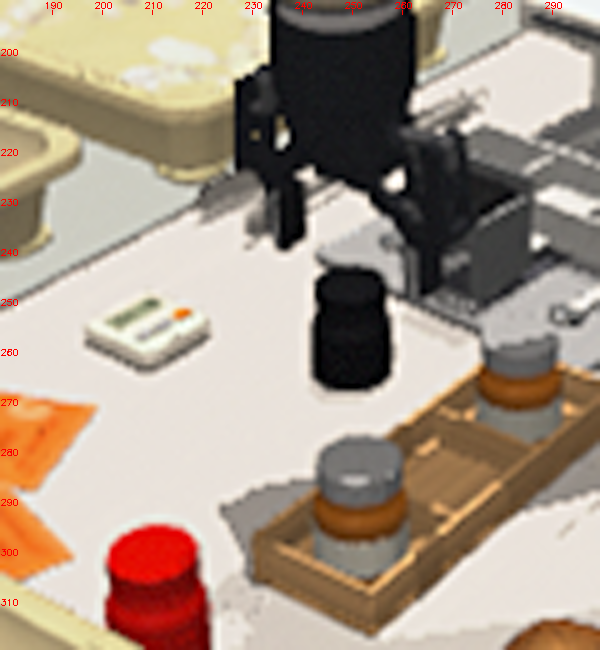

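Both jars stand in the crate (lids at (251,281) and (283,257)). Moving the arm aside for a final top check.

```bash
python3 -m jog '[1,-0.9,0.1,-0.3,0,1,-1.8,0.2,-0.5,0,1,-2.7,0.3,-0.5,0,1,-3.6,0.4,-0.5,0,1,-4.5,0.5,-0.5,0,1,-5.4,0.6,-0.5,0,1,-6.3,0.7,-0.5,0,1,-7.2,0.8,-0.5,0,1,-8.1,0.9,-0.4,0,1,-9,1,-0.3,0,1,-10,1.1,-0.3,0,1,-11,1.2,-0.25,0]'; python3 -m jog '[1,-0.5,0.6,0,0,1,-1,1.2,0,0,1,-1.5,1.8,0,0,1,-2,2,0,0,1,-2,2,0,0,1,-2,2,0,0]'; python3 -c "
from h import *
crop('top',125,140,265,255,5.7,'k1')
crop('top',235,165,375,262,5.5,'k2')
crop('scene',150,150,390,340,3.3,'k3')
goto([500,-150,230],-3.5)"
```

```text
time: 47.65
tool_pos: [495.6, -133.0, 227.2]
ee_rot: [2.174, 2.176, -0.049]
wrist_force: [0.7, 0.1, 0.4]
opening: 0.998
time: 48.15
tool_pos: [574.7, -213.7, 232.0]
ee_rot: [2.18, 2.176, -0.052]
wrist_force: [0.4, 0.2, -0.2]
opening: 1.001
t 48.3 tcp [ 574.8 -211.1  233.5] shift [ 1.534 -1.866 -0.056] jaw dir deg 0.2 zaxis [ 0.021 -0.067 -0.998] open 1.0
twist 3.7
```

View pics/k1.png

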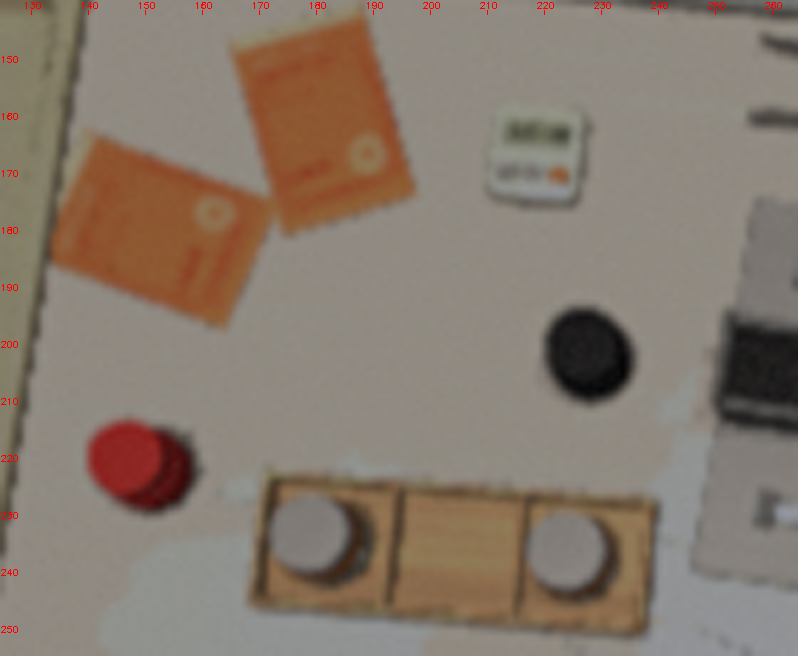

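View pics/k2.png

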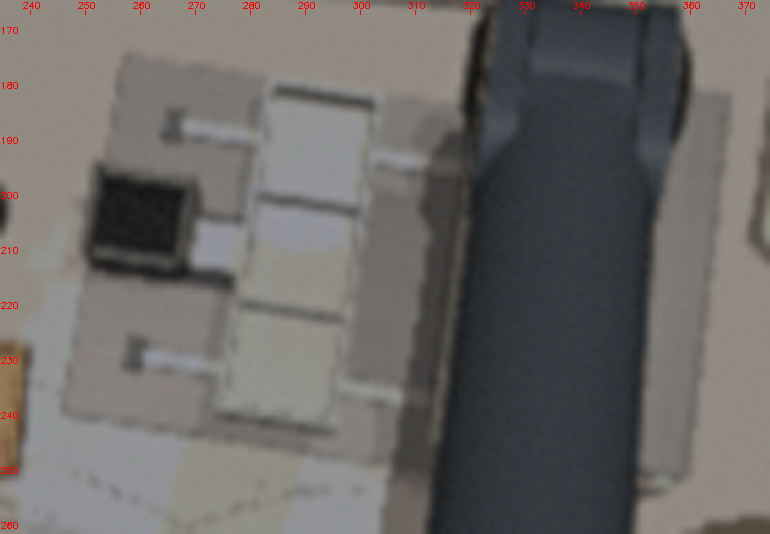

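View pics/k3.png

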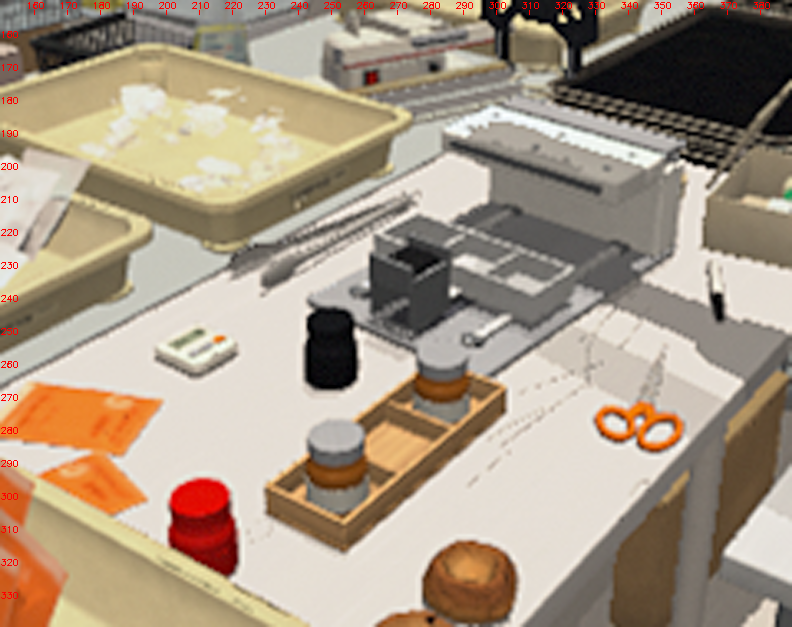

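The top view shows both jars upright in the crate's end cells (lids at (179,233) and (224,236)). The tray is empty and fully out, the button is up, the bar is up, and the timer hasn't moved. Handing in.

```bash
python3 -c "
from h import *
s=robot.read_state(); print(abs(s['qvel']).max(), s['wrist_force'])
print(robot.job_done())"
```

```text
0.013265538147181233 [-0.61268284 -0.06917504 -0.49033254]
the job is handed in; nothing more can be done
None
```

I finished the task and handed it in at about 48 s; the system gave no verdict. Two jars were present, and I left the black and red look-alikes alone.

- **Loading:** I put the jars in nest2 and nest0. I slid the tray home with the button held down, until the cheek met the stop. The top camera showed about 141 mm of travel.
- **Pressing:** I held the bar down for over 3 s, then let it rise. The fingertips slid about 10 mm along the bar, and about 15 mm away from its hinge. They stayed within the 25 mm allowed from the middle.
- **Unloading:** I slid the tray back out to its stop and let it lock. Then I stood the jars in the crate's two end cells.

**Last checks:** The camera pictures showed both jars upright in the crate, the tray back at its starting position, the button and bar up, and the timer unmoved. The arm was clear of everything and almost still. I did not look at the tape roll at the end; the arm never went near it.

**What disagreed or stayed unproven:**
- One wrist-force reading during the hold dropped to 4.7 N, although the height did not change. I held it for another 2 s to be sure.
- I could only judge that the bar was level from where I pressed, not from the pictures.
- The scene camera put the nest2 jar about 10 mm from where I released it, but it was where I expected it when I picked it up.
- The tool leaned by about 0.07 rad by the end, and the jars still stood upright.

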